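# True up a bolted frame corner with a square

## Task

The loose leg of the tube frame leans in at the corner. Take the aluminium square off the rubber mat and press it into the inside of the corner until one working edge lies flush along the clamped rail and the other has swung the leg out flush, no gap anywhere, and hold it pressed gently on both for a moment. Then draw it out leaving the leg square and lay it flat back on the mat; move the leg only with the square, never shove hard, and leave everything else alone.

Things in the scene. Friction and masses are not known exactly. Their poses are not given: they have to be found in the camera images.
- square: Open triangular set-up square, cast aluminium, 0.36 kg, 30 mm tall, lying flat: two arms 16 mm wide and a diagonal brace 12 mm thick, 166 mm long, 30 mm tall. Origin: underside, middle of the brace, the place to grip (70 mm free between it and the arms' inner corner). The brace runs along (1,-1,0), its flat faces look along (1,1,0). Outward working edges: planes x = +70 and y = +70 mm.
- square_corner (a point): Underside point where the square's two working edges would meet, at (70, 70, 0) mm in the square's frame, same axes. Each edge is 150 mm long from here, one to -x and one to -y; the first 12 mm at the corner are cut away for clearance.
- rail: Clamped 40 x 40 mm steel tube on the bench, fixed. Origin: the frame's inside corner at bench height. The tube runs from y = +40 to -270 mm, its inside face is the plane x = 0; the free inside of the corner is x < 0, y < 0. Seated, square_corner is over this origin and the square's axes agree with these. Two toggle clamps on and behind the rail at y = -85 and -215 mm reach 90 mm high.
- corner_plate: Flat aluminium plate, 4 mm, bolted on top of the rail's end and carrying the leg on one bolt; fixed, with the same origin and axes as the rail. Plate and bolt heads reach 52 mm high and stay over the tubes, clear of the inside of the corner.
- leg (a joint): Angle of the loose leg about its bolt, rad: 0 is square to the rail (its inside face is then the rail's plane y = 0), positive leans in (free end towards rail -y); starts at 0.06 to 0.14. The bolt is nipped up: turning the leg either way takes about 0.5 N m (some 4 N at the tip of the square's edge) and it stays where it is left.
- leg_bolt (a point): On the bolt's axis, 40 mm above the bench, at (-30, +20, 40) mm in the rail's axes. Its axes turn with the leg. The leg, a 40 x 40 mm steel tube 236 mm long lying on the bench, reaches along -x from x = +26 to -210 mm; its inside face is y = -20 mm.
- leg_end (a point): Middle height of the leg's inside face at its free end, 20 mm above the bench, 210 mm from the bolt along the leg; axes as leg_bolt. Aluminium rubs on the tubes with a friction of about 0.5, so once the leg bears hard on one edge it can hold the square off the rail, and the other way round. 5 to 12 N on each face is plenty; 30 N is a shove.
- mat: Black rubber mat, fixed, 240 (x) x 320 (y) x 3 mm. Origin: centre of its underside, on the bench. The square lies around (0, +30) mm in its frame.
- scriber: Bystander: steel scriber 120 mm long and 9 mm thick lying along x on the mat near its -y edge. Origin on its underside.
- spanner: Bystander: spanner 170 mm long on the bench outside the leg.
- spare_plate: Bystander: aluminium strap 36 x 60 x 4 mm lying inside the frame near the rail's far end. Origin on its underside.
- bolt: Bystander: hexagon bolt 35 mm tall standing on its 19 mm head, inside the frame near the spare plate. Origin on its underside.
- tape_measure: Bystander: tape measure 64 x 34 x 66 mm standing on the bench near the robot, between the mat and the leg. Origin on its underside.
- hammer: Bystander: hammer 280 mm long beyond the mat.
- grinding_disc: Bystander: grinding disc of 115 mm, 6 mm thick, lying on the left of the bench.

How it is judged (in metres and radians):
On the way:
1. the square is pressed home in the corner: flush on rail and leg, pressing on both at once with over 2 N, the leg square (contact force between square and rail above 2 N and contact force between square and corner_plate above 2 N and angle between the x axis of square and the x axis of rail, either way round below 0.012 rad and x of square_corner in the frame of rail above -0.002 m and y of square_corner in the frame of rail above -0.002 m and value of joint leg between -0.012 and 0.012 rad), for 0.3 s.
At the end, for the whole second after the job is handed in: The leg stands square to the rail within 0.012 rad, and the square lies flat and still on the mat, the middle of its brace within 85 mm of the mat's centre, released (value of joint leg between -0.012 and 0.012 rad and horizontal distance between square and mat below 0.085 m and z of square in the frame of mat between 0.001 and 0.006 m and angle between square's own z axis and vertical below 0.04 rad and linear speed of square below 0.01 m/s); the robot touches nothing.
It fails at once if the square is pressed against the rail with more than 30 N (contact force between square and rail above 30 N).
It fails at once if the square is pressed against the leg with more than 30 N (contact force between square and corner_plate above 30 N).
It fails at once if the robot itself pushes the leg (contact force between any of the fingers, the arm and corner_plate above 2 N).
It fails at once if a bystander is disturbed by more than 15 mm (distance of any of scriber, spanner, spare_plate, bolt, tape_measure, hammer, grinding_disc from where it was at the start of the episode above 0.015 m).
It also fails if it takes over 69 s, if anything falls off the work surface, if the arm or the gripper's body presses on something with over 40 N, if the wrist force passes 120 N, or if a joint passes its speed limit or range.

## Robot

A 6-joint arm with a two-finger parallel gripper is mounted at the origin on the work surface. World frame = base frame: x ahead of the robot, y to its left, z up, the work surface at z = 0. Lengths are in mm, angles in rad, forces in N, time in s.
With the tool pointing down it reaches from about 375 to 925 mm from the base axis. Payload 5.7 kg.
Tool frame: the origin (TCP) lies between the finger pads; the fingertips stand arm.tips_ahead ahead of it and the grasp point (between the pads) lies 11 mm behind it (arm.tips_ahead is the distance from the TCP to the fingertips, in mm); z points along the fingers, y is the direction in which the jaws open and shut (so a half turn about z gives the same grasp; the last joint's range is limited). The gripper opens to 85 mm and grips with 20 to 120 N. Pads are 22 mm wide; open, the fingers measure 114 mm over their backs; the gripper's body (76 mm by 85 mm) begins 54 mm behind the grasp point. The pads swing forward as they close: fully open they stand 13 mm farther back than shut.
Start: joints at [1.138, 0.359, 1.51, -0, 1.272, -0.115], TCP at [187.479, 569.926, 239.267] pointing down, gripper open.
Joint ranges: [-2.97, 2.97], [-1.01, 2.36], [0.21, 2.38], [-0.96, 4.11], [0.2, 2.71], [-2.98, 2.98]. Speed limits (rad/s): [2.39, 2.39, 3.14, 3.14, 3.14, 3.14].

## Interface

Orientations are given as a rotation vector (axis times angle).
In Python, from workcell import arm, camera gives the robot as it stands. The module is installed in compiled form; this text tells all that it offers.
- The arm moves only by the shell command python3 -m creep 'ROWS'. ROWS is text: rows parted by semicolons, each of 7 numbers parted by spaces: the opening, from -1 (shut) to 1 (fully open), then the shift along the tool's x, y, z in m, then the turn, a rotation vector about the tool's x, y, z in rad. A call has 1 to 5 rows; each row shifts and turns the commanded pose from where the row before left it, along the tool's axes as they then stand; what a row does not reach is not made up. A row lasts 1/12 s, in which the tool goes at most 41.7 mm and 7.16 degrees, less where a joint would pass 70% of its speed; a pose out of reach is approached as far as the arm can. A call is refused whole if a number of a shift passes 0.0417 or a number of a turn 0.125, either way. A call with a gripper value outside its range is refused whole. The fingers move at their own pace and stop on an object; the grip force is fixed at half the most. Time passes only in rows, so rows that do not move let the fingers close. It gives the time, the measured TCP pose, the force and the opening at its end, in the units of the state.
- arm.get_state(): the state, without advancing time (a new reading comes with each control period).
- camera(name): name is "scene" or "top"; returns a dict with "frame" (480x640x3 uint8, red, green, blue), "fx", "fy", "cx", "cy" (pixels), "camera_from_world" (4x4, takes a point from world to camera coordinates). Camera axes: x right, y up, looking along -z (the intrinsics and any distortion apply to the point x, -y, -z); pixel columns grow to the right and rows downward; lengths in mm; the calibration is good to about 2 mm. A picture is of the moment at which its call begins. There is no depth.
- arm.sign_off(): hands the job in, once; it reports no verdict.
The state is a dict: "t": time; "qpos": joint angles; "qd": joint speeds; "tau": joint torques, N m; "tcp_pos": TCP position; "eef_rot": TCP orientation; "force": force on the tool from outside, world axes, zero at the start; "torque": the same for the moment, N m; "width": opening from 0.0 (shut) to 1.0 (fully open).
Only numpy, scipy, OpenCV 4.12 (cv2) and the standard library are available. Lean on these libraries where they do the work, as an engineer would, in place of code of your own. Each camera call takes 0.05 s, during which the arm holds its last target.

## Working session

There is one attempt and no reset: what is moved stays moved. The work goes in short steps, Python scripts to look and compute and a shell command to move; the robot and the scene stay as the last step left them, time stands still between calls to the robot, and variables do not carry over. Pictures are saved under pics/ and viewed, and the job is handed in when it is done.

```bash
mkdir -p pics; python3 - <<'E'
from workcell import arm,camera
import cv2
print(arm.get_state(), arm.tips_ahead)
for n in("scene","top"):
    c=camera(n); cv2.imwrite(f"pics/{n}0.png",c["frame"][:,:,::-1]); print(n,c["fx"],c["fy"],c["cx"],c["cy"],c["camera_from_world"].tolist(),[k for k in c])
E
```

```text
{'t': 0.0, 'qpos': array([ 1.13788813e+00,  3.59470292e-01,  1.51142919e+00,  2.34134933e-05,
        1.27250906e+00, -1.15071794e-01]), 'qd': array([-1.88888111e-03, -4.19507522e-05, -4.11615576e-04, -9.75514141e-04,
       -1.13976218e-03, -6.51707255e-04]), 'tau': array([-4.12294412e-04, -5.27614152e+01, -2.78619629e+01, -5.32385366e-04,
        1.32030307e-02, -1.59262009e-05]), 'tcp_pos': array([187.21035728, 569.34725433, 238.47547912]), 'eef_rot': array([-4.97086804e-01, -3.10149632e+00,  2.73602949e-03]), 'force': array([-0.03371607, -0.62297819, -0.14141611]), 'torque': array([ 0.03131053, -0.05013604, -0.07337445]), 'width': 1.0009569450639084} 8.0
scene 481.5461552229637 481.5461552229637 320.55100139491327 235.1081845803076 [[0.8972077088940298, 0.441507621091498, -0.009452386960568195, -429.1770763763102], [-0.3706542892471499, 0.7645143615696934, 0.5273833414285802, 189.3207914721928], [0.24007025005988614, -0.4696688317014557, 0.8495748722533957, -1251.8785051551283], [0.0, 0.0, 0.0, 1.0]] ['frame', 'fx', 'fy', 'cx', 'cy', 'camera_from_world']
top 518.2827589372207 518.2827589372207 326.99250370035435 237.12072265019023 [[-0.018713454839445292, -0.9997594753817957, -0.011436694989759286, -11.771857548194014], [0.9847066428851117, -0.020410959505201002, 0.17302086634279054, -517.820069243924], [-0.17321268448328134, -0.008023971360479326, 0.984851756264719, -1240.4163488189693], [0.0, 0.0, 0.0, 1.0]] ['frame', 'fx', 'fy', 'cx', 'cy', 'camera_from_world']
```

View pics/top0.png

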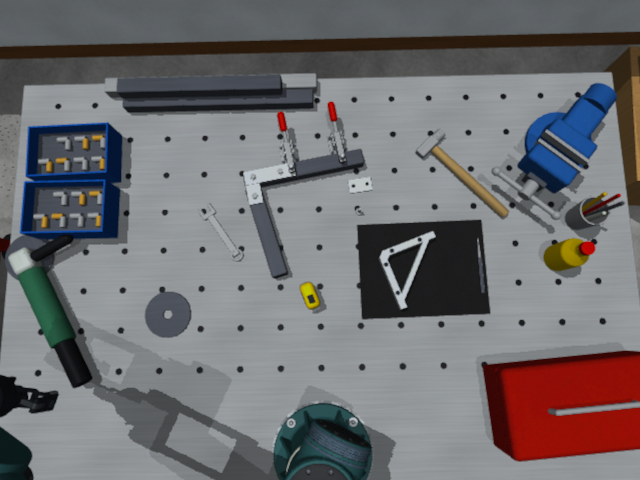

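View pics/scene0.png

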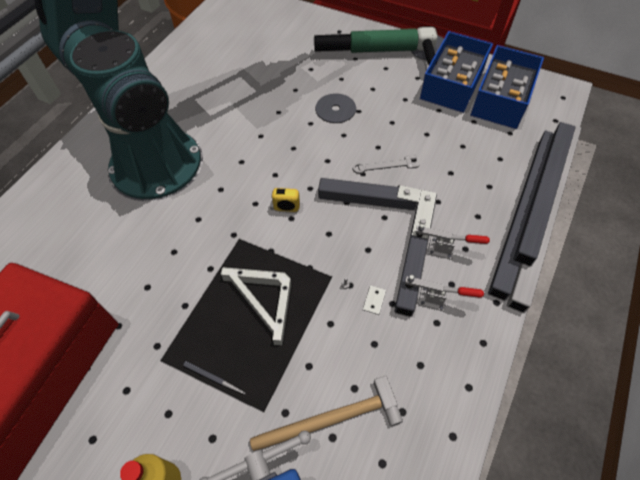

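```bash
python3 - <<'E'
import cv2
a=cv2.imread("pics/top0.png")
cv2.imwrite("pics/t_sq.png",cv2.resize(a[215:325,350:500],None,fx=5,fy=5,interpolation=cv2.INTER_CUBIC))
cv2.imwrite("pics/t_fr.png",cv2.resize(a[140:285,230:380],None,fx=5,fy=4,interpolation=cv2.INTER_CUBIC))
b=cv2.imread("pics/scene0.png")
cv2.imwrite("pics/s_sq.png",cv2.resize(b[250:360,205:345],None,fx=5,fy=5,interpolation=cv2.INTER_CUBIC))
cv2.imwrite("pics/s_fr.png",cv2.resize(b[170:320,300:460],None,fx=5,fy=4,interpolation=cv2.INTER_CUBIC))
E
```

```text
(no output)
```

View pics/t_sq.png

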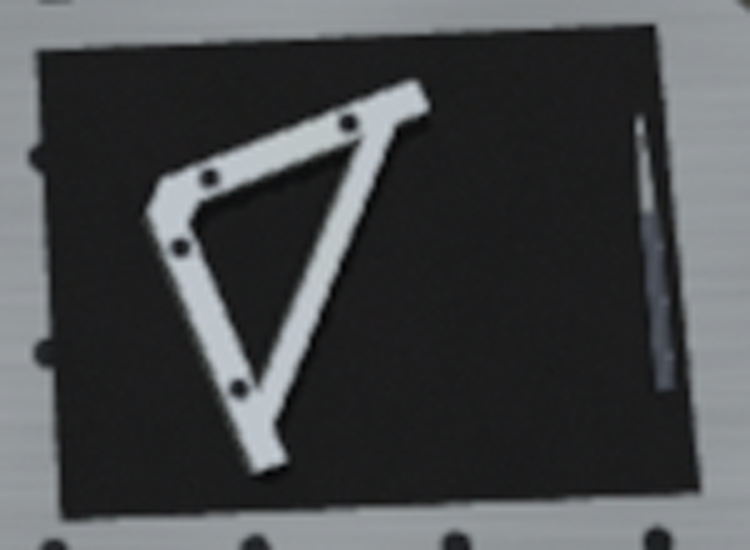

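View pics/t_fr.png

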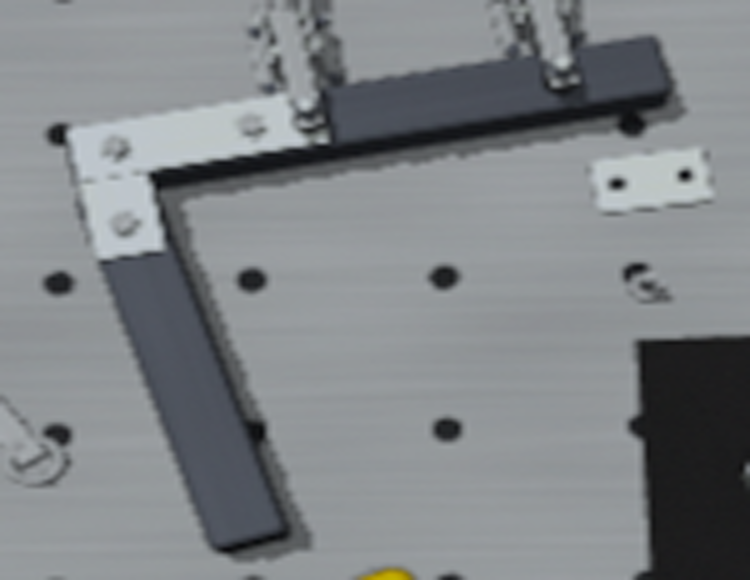

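View pics/s_sq.png

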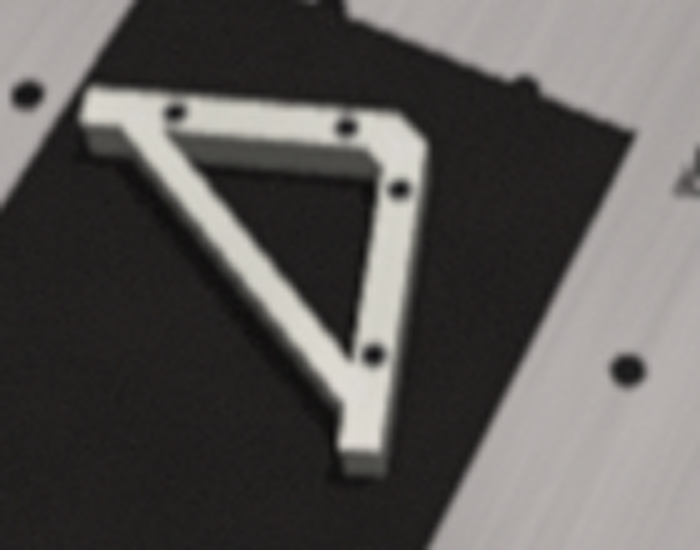

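View pics/s_fr.png

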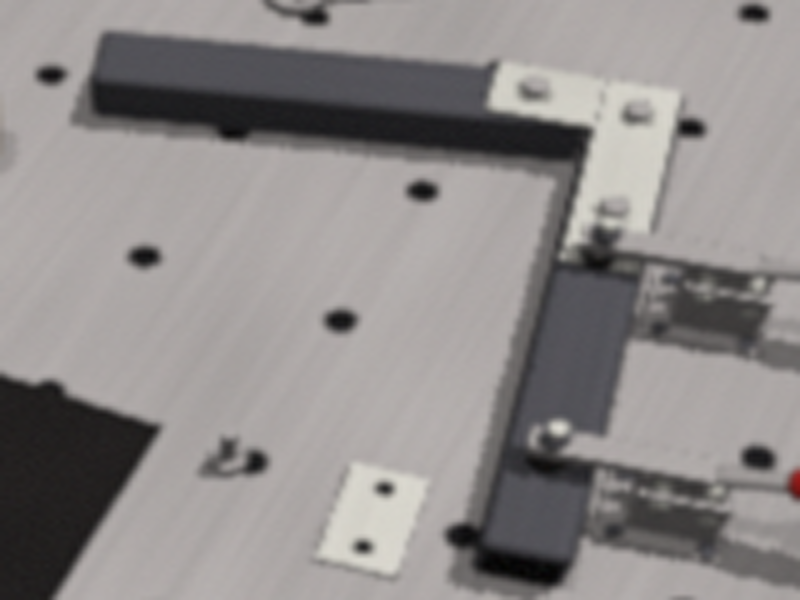

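```bash
cat > h.py <<'E'
import numpy as np,cv2
from workcell import arm,camera
def grab(n,save=None):
    c=camera(n)
    if save: cv2.imwrite(save,c["frame"][:,:,::-1])
    return c
def cast(c,uv,z):
    M=c["camera_from_world"];R=M[:3,:3];t=M[:3,3];o=-R.T@t
    uv=np.atleast_2d(uv).astype(float)
    d=np.stack([(uv[:,0]-c["cx"])/c["fx"],-(uv[:,1]-c["cy"])/c["fy"],-np.ones(len(uv))],1)@R
    return (o+d*((z-o[2])/d[:,2])[:,None])[:,:2]
def proj(c,P):
    P=np.atleast_2d(P);M=c["camera_from_world"];q=P@M[:3,:3].T+M[:3,3]
    return np.stack([c["cx"]+c["fx"]*q[:,0]/-q[:,2],c["cy"]-c["fy"]*q[:,1]/-q[:,2]],1)
def edge(c,p,q,sign,half=4,n=60):
    """subpixel edge along segment p-q (pixels); sign +1: brightness rises along normal (left->n=(dy,-dx))"""
    g=cv2.cvtColor(c["frame"],cv2.COLOR_RGB2GRAY).astype(np.float32);g=cv2.GaussianBlur(g,(0,0),.6)
    p=np.array(p,float);q=np.array(q,float);d=(q-p)/np.linalg.norm(q-p);nn=np.array([d[1],-d[0]])
    s=np.arange(-half,half+.01,.1);T=np.linspace(0,1,n);pts=[]
    for t in T:
        X=(p+t*(q-p))[None]+s[:,None]*nn
        v=cv2.remap(g,X[:,0].astype(np.float32)[None],X[:,1].astype(np.float32)[None],cv2.INTER_LINEAR)[0]
        gr=np.gradient(v)*sign; k=gr.argmax()
        if gr[k]>.3: pts.append(X[k])
    pts=np.array(pts);v=cv2.fitLine(pts.astype(np.float32),cv2.DIST_HUBER,0,.01,.01).ravel()
    r=np.abs((pts-v[2:])@np.array([-v[1],v[0]]))
    return v,np.median(r),pts
def wline(c,v,p,q,z):
    """project fitted line ends to world"""
    e=[]
    for x in (p,q):
        x=np.array(x,float); e.append(v[2:]+((x-v[2:])@v[:2])*v[:2])
    return cast(c,e,z)
E
python3 - <<'E'
from h import *
T=grab("top");S=grab("scene")
f=lambda ox,oy,sx,sy:(lambda x,y:(ox+x/sx-.4,oy+y/sy-.4))
tf=f(230,140,5,4);sf=f(300,170,5,4);ts=f(350,215,5,5);ss=f(205,250,5,5)
def meas(nm,c,p,q,sign,z):
    v,r,pts=edge(c,p,q,sign); w=wline(c,v,p,q,z); d=w[1]-w[0]
    print(nm,w.round(1).tolist(),"ang",np.degrees(np.arctan2(d[1],d[0])).round(2),"res",r.round(2),len(pts)); return w
# normal nn=(dy,-dx): for d=right(+u): nn=(0,-1) up
meas("rail top z40 T",T,tf(345,143),tf(650,103),+1,40)
meas("rail top z40 S",S,sf(555,275),sf(485,530),-1,40)
meas("leg inner T",T,tf(180,265),tf(280,520),-1,40)
meas("leg inner S",S,sf(110,75),sf(480,115),+1,40)
meas("sq y70 edge(-x arm outer) T",T,ts(155,225),ts(240,445),+1,33)
meas("sq x70 edge T",T,ts(190,165),ts(400,83),-1,33)
meas("sq y70 edge S",S,ss(110,88),ss(380,110),-1,33)
meas("sq x70 edge S",S,ss(427,160),ss(386,440),-1,33)
meas("brace outer T",T,ts(385,145),ts(290,390),-1,33)
meas("brace inner T",T,ts(355,150),ts(272,360),+1,33)
meas("brace outer S",S,ss(150,150),ss(320,370),+1,33)
meas("brace inner S",S,ss(185,170),ss(340,335),-1,33)
for n,p in dict(mat1=(38,48),mat2=(655,25),mat3=(700,492),mat4=(62,518)).items(): print(n,cast(T,ts(*p),3).round(1))
print("bolt",cast(T,tf(640,285),0).round(0),"spare",cast(T,tf(652,180),4).round(0))
print("tape",cast(T,(311,296),66).round(0), "scr",cast(T,ts(655,250),9))
E
```

```text
rail top z40 T [[679.6, 47.3], [708.1, -107.7]] ang -79.57 res 0.21 60
rail top z40 S [[676.7, 44.5], [706.8, -113.0]] ang -79.18 res 0.23 60
leg inner T [[601.1, 132.8], [439.0, 82.4]] ang -162.73 res 0.16 60
leg inner S [[441.9, 79.4], [610.7, 131.4]] ang 17.12 res 0.22 60
sq y70 edge(-x arm outer) T [[459.5, -151.9], [351.3, -192.1]] ang -159.62 res 0.17 60
sq x70 edge T [[489.4, -172.6], [529.1, -279.1]] ang -69.57 res 0.2 60
sq y70 edge S [[346.1, -194.3], [457.2, -152.2]] ang 20.76 res 0.22 60
sq x70 edge S [[486.0, -164.7], [529.1, -282.0]] ang -69.81 res 0.27 60
brace outer T [[497.5, -271.2], [377.7, -216.2]] ang 155.37 res 0.17 60
brace inner T [[495.8, -255.0], [392.7, -207.7]] ang 155.35 res 0.16 60
brace outer S [[376.2, -216.1], [491.7, -269.0]] ang -24.62 res 0.23 60
brace inner S [[397.1, -210.9], [491.0, -253.7]] ang -24.49 res 0.04 60
mat1 [[ 557. -100.]]
mat2 [[ 562.4 -417.1]]
mat3 [[ 324.7 -422.8]]
mat4 [[ 317.9 -105. ]]
bolt [[ 593. -102.]] spare [[ 662. -110.]]
tape [[372.  19.]] scr [[ 445.54978181 -407.21986439]]
```

```bash
cat >> h.py <<'E'
from scipy.spatial.transform import Rotation as Ro
TH=np.radians(10.6)
def fit(p,ang): # offset along normal of a line with direction ang
    n=np.array([-np.sin(ang),np.cos(ang)]);return n,np.mean(np.array(p)@n)
def R2(a): return np.array([[np.cos(a),-np.sin(a)],[np.sin(a),np.cos(a)]])
def to_tool(dw,yaw=0):
    """world shift mm -> tool axes m with measured orientation"""
    R=Ro.from_rotvec(arm.get_state()["eef_rot"]).as_matrix(); return (R.T@np.array(dw,float))/1000
E
python3 - <<'E'
from h import *
th=np.radians((79.57+79.18)/-2+90); lt=np.radians((17.27+17.12)/2)
print("rail ang",np.degrees(th),"leg",lt-th)
nx=R2(th)@[1,0]; 
dT=np.mean(np.array([[679.6,47.3],[708.1,-107.7]])@nx);dS=np.mean(np.array([[676.7,44.5],[706.8,-113.0]])@nx)
nl=R2(lt)@[0,1]
lT=np.mean(np.array([[601.1,132.8],[439.0,82.4]])@nl);lS=np.mean(np.array([[441.9,79.4],[610.7,131.4]])@nl)
print(dT,dS,lT,lS)
for d,l in((dT,lT),(dS,lS),((dT+dS)/2,(lT+lS)/2)):
    b=np.linalg.solve(np.array([nx,nl]),[d-30,l+20]); O=b-R2(th)@[-30,20]; print("bolt",b,"origin",O)
a=np.radians(20.4);sx=R2(a)@[1,0];sy=R2(a)@[0,1]
for A,B in (([[489.4,-172.6],[529.1,-279.1]],[[459.5,-151.9],[351.3,-192.1]]),([[486,-164.7],[529.1,-282]],[[346.1,-194.3],[457.2,-152.2]])):
    c=np.linalg.solve(np.array([sx,sy]),[np.mean(np.array(A)@sx),np.mean(np.array(B)@sy)]);print("corner",c,"orig",c-R2(a)@[70,70])
u=R2(a)@[.7071,.7071]
print([np.mean(np.array(x)@u) for x in ([[497.5,-271.2],[377.7,-216.2]],[[495.8,-255],[392.7,-207.7]],[[376.2,-216.1],[491.7,-269]],[[397.1,-210.9],[491,-253.7]])], "orig.u",(c-R2(a)@[70,70])@u)
s=arm.get_state();R=Ro.from_rotvec(s["eef_rot"]).as_matrix();print(R.round(3)); print("tool y dir deg",np.degrees(np.arctan2(R[1,1],R[0,1])), s["qpos"])
E
```

```text
rail ang 10.625 leg 0.11466813185602742
676.3856533367808 673.5749179651359 -50.9488894811839 -54.89821292393771
bolt [627.32100514 161.73140555] origin [660.49425928 147.6057123 ]
bolt [625.35113857 156.98771784] origin [658.52439271 142.86202459]
bolt [626.33607185 159.35956169] origin [659.50932599 145.23386845]
corner [ 479.0386185  -144.61404326] orig [ 437.82892255 -234.62382584]
corner [ 478.31470207 -144.73865287] orig [ 437.10500611 -234.74843545]
[np.float64(-39.41598707686535), np.float64(-25.41878809667158), np.float64(-39.88978589941564), np.float64(-26.365809476652693)] orig.u -31.483033881768435
[[-0.95   0.312 -0.   ]
 [ 0.312  0.95  -0.001]
 [ 0.    -0.001 -1.   ]]
tool y dir deg 71.79209528917426 [ 1.13787986e+00  3.59250030e-01  1.51102447e+00 -2.34261319e-05
  1.27250091e+00 -1.15121614e-01]
```

```bash
python3 -m creep '1 -0.015 -0.010 0 0 0 0;1 -0.0328 -0.0217 0 0 0 0;1 -0.0328 -0.0217 0 0 0 0;1 -0.0328 -0.0217 0 0 0 0;1 -0.0328 -0.0217 0 0 0 0'
python3 -m creep '1 -0.0328 -0.0217 0 0 0 0;1 -0.0328 -0.0217 0 0 0 0;1 -0.0328 -0.0217 0 0 0 0;1 -0.0328 -0.0217 0 0 0 0;1 -0.0328 -0.0217 0 0 0 0'
```

```text
t: 0.62
tcp_pos: [296.6, 430.8, 239.1]
eef_rot: [-0.496, -3.102, 0.001]
force: [1.1, -0.6, -0.5]
width: 1.001
t: 1.03
tcp_pos: [418.7, 276.3, 239.3]
eef_rot: [-0.497, -3.102, 0.0]
force: [1.2, 0.9, -0.2]
width: 0.999
```

```bash
python3 -m creep '1 -0.0328 -0.0217 0 0 0 0;1 -0.025 -0.028 0 0 0 0;1 -0.0086 -0.0388 0 0 0 0;1 -0.0086 -0.0388 0 0 0 0;1 -0.0086 -0.0388 0 0 0 0'
python3 -m creep '1 -0.0086 -0.0388 0 0 0 0;1 -0.0086 -0.0388 0 0 0 0;1 -0.0086 -0.0388 0 0 0 0;1 -0.0086 -0.0388 0 0 0 0;1 -0.0086 -0.0388 0 0 0 0'
```

```text
t: 1.45
tcp_pos: [445.2, 92.3, 239.1]
eef_rot: [-0.497, -3.102, 0.0]
force: [0.1, -0.6, -0.1]
width: 0.999
t: 1.87
tcp_pos: [425.0, -105.4, 239.4]
eef_rot: [0.497, 3.102, -0.0]
force: [1.1, 0.3, 0.9]
width: 0.999
```

```bash
python3 -m creep '1 -0.013 -0.030 0 0 0 0;1 -0.013 -0.030 0.02 0 0 0;1 -0.013 -0.030 0.03 0 0 0;1 -0.010 -0.020 0.03 0 0 0;1 0 0 0.01 0 0 0.112'
python3 -m creep '1 0 0 0 0 0 0;1 0 0 0 0 0 0'
cat > w.py <<'E'
import sys
from h import *
# python3 w.py x y z [jawdeg]: remaining shift to a world TCP target
s=arm.get_state();R=Ro.from_rotvec(s["eef_rot"]).as_matrix()
d=np.array([float(x) for x in sys.argv[1:4]])-s["tcp_pos"]
print("tcp",s["tcp_pos"].round(1),"jaw deg",np.degrees(np.arctan2(R[1,1],R[0,1])).round(2),"F",s["force"].round(1),"w",round(s["width"],3),"world",d.round(1),"TOOL",(R.T@d/1000).round(4),"R",R[:2,:2].round(4).tolist(),"tilt",R[:,2].round(4), "t",s["t"])
E
python3 w.py 437.2 -234.8 100; python3 - <<'E'
from h import *
grab("top","pics/t1.png");grab("scene","pics/s1.png")
E
```

```text
t: 2.28
tcp_pos: [437.4, -225.1, 148.2]
eef_rot: [-0.673, -3.067, 0.001]
force: [0.1, 0.9, 0.7]
width: 0.999
t: 2.45
tcp_pos: [437.0, -221.1, 150.6]
eef_rot: [-0.667, -3.068, -0.002]
force: [-0.8, -0.8, 0.2]
width: 1.003
tcp [ 437.  -221.1  150.6] jaw deg 65.48 F [-0.8 -0.8  0.2] w 1.003 world [  0.2 -13.7 -50.6] TOOL [-0.006  -0.0124  0.0506] R [[-0.9098, 0.415], [0.415, 0.9098]] tilt [-0.002   0.0015 -1.    ] t 2.45
```

```bash
python3 -m creep '0.2 -0.003 -0.006 0.025 0 0 0;0.2 -0.003 -0.0064 0.025 0 0 0;0.2 0 0 0.02 0 0 0;0.2 0 0 0 0 0 0;0.2 0 0 0 0 0 0'
python3 w.py 437.2 -234.8 18; python3 - <<'E'
from h import *
a=grab("top","pics/t2.png")["frame"][190:330,340:510,::-1];b=grab("scene","pics/s2.png")["frame"][200:380,180:360,::-1]
cv2.imwrite("pics/c2.png",np.hstack([cv2.resize(a,(400,330)),cv2.resize(b,(330,330))]))
E
```

```text
t: 2.97
tcp_pos: [438.0, -234.5, 81.7]
eef_rot: [-0.667, -3.069, -0.0]
force: [-0.8, -0.6, 0.6]
width: 0.603
tcp [ 438.  -234.5   81.7] jaw deg 65.5 F [-0.8 -0.6  0.6] w 0.603 world [ -0.8  -0.3 -63.7] TOOL [ 0.0005 -0.0006  0.0637] R [[-0.9099, 0.4148], [0.4148, 0.9099]] tilt [-6.e-04  4.e-04 -1.e+00] t 2.9667
```

View pics/c2.png

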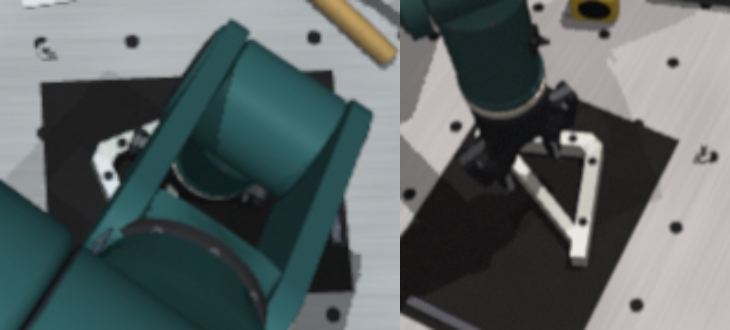

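The gripper straddles the brace: the inner finger is inside the open triangle, at about (560,105) in the scene crop. I'm going down.

```bash
python3 -m creep '0.2 0 0 0.03 0 0 0;0.2 0 0 0.02 0 0 0;0.2 0 0 0.01 0 0 0;0.2 0 0 0.004 0 0 0;0.2 0 0 0 0 0 0'
python3 w.py 437.2 -234.8 18
```

```text
t: 3.48
tcp_pos: [438.2, -235.2, 17.4]
eef_rot: [-0.669, -3.069, 0.0]
force: [-0.9, -0.9, 1.0]
width: 0.599
tcp [ 438.2 -235.2   17.4] jaw deg 65.4 F [-0.9 -0.9  1. ] w 0.599 world [-1.   0.4  0.6] TOOL [ 0.0011 -0.     -0.0006] R [[-0.9093, 0.4162], [0.4162, 0.9093]] tilt [-1.e-04 -1.e-04 -1.e+00] t 3.4833
```

```bash
python3 -m creep '-1 0 0 0 0 0 0;-1 0 0 0 0 0 0;-1 0 0 0 0 0 0;-1 0 0 0 0 0 0;-1 0 0 0 0 0 0'; python3 -m creep '-1 0 0 0 0 0 0;-1 0 0 0 0 0 0;-1 0 0 0 0 0 0'
python3 w.py 437.2 -234.8 18; python3 -m creep '-1 0 0 -0.005 0 0 0;-1 0 0 -0.02 0 0 0;-1 0 0 -0.025 0 0 0;-1 0 0 -0.025 0 0 0;-1 0 0 -0.01 0 0 0'; python3 -m creep '-1 0 0 0 0 0 0;-1 0 0 0 0 0 0'
python3 w.py 437.2 -234.8 18;python3 - <<'E'
from h import *
a=grab("top","pics/t3.png")["frame"][190:330,340:510,::-1];b=grab("scene","pics/s3.png")["frame"][180:360,180:360,::-1]
cv2.imwrite("pics/c3.png",np.hstack([cv2.resize(a,(400,330)),cv2.resize(b,(400,330))]))
E
```

```text
t: 3.9
tcp_pos: [438.7, -235.8, 18.3]
eef_rot: [0.669, 3.068, -0.002]
force: [-0.5, -0.1, 5.7]
width: 0.124
t: 4.15
tcp_pos: [438.6, -235.8, 18.3]
eef_rot: [0.669, 3.068, -0.002]
force: [0.1, 0.1, 6.1]
width: 0.124
tcp [ 438.6 -235.8   18.3] jaw deg 65.38 F [0.1 0.1 6.1] w 0.124 world [-1.4  1.  -0.3] TOOL [0.0017 0.0003 0.0003] R [[-0.9091, 0.4166], [0.4166, 0.9091]] tilt [ 0.0015 -0.0013 -1.    ] t 4.15
t: 4.57
tcp_pos: [439.1, -236.0, 105.1]
eef_rot: [0.669, 3.066, -0.003]
force: [1.3, -0.6, -3.0]
width: 0.125
t: 4.73
tcp_pos: [438.1, -235.3, 102.3]
eef_rot: [0.67, 3.068, -0.001]
force: [-0.8, -0.1, -2.7]
width: 0.125
tcp [ 438.1 -235.3  102.3] jaw deg 65.38 F [-0.8 -0.1 -2.7] w 0.125 world [ -0.9   0.5 -84.3] TOOL [0.0011 0.0001 0.0843] R [[-0.9091, 0.4167], [0.4167, 0.9091]] tilt [ 8.e-04 -8.e-04 -1.e+00] t 4.7333
```

View pics/c3.png

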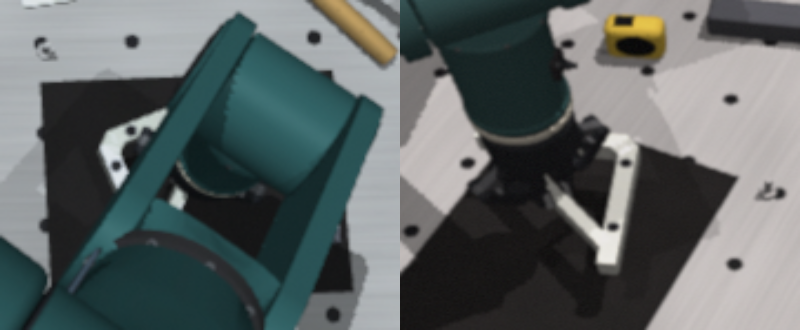

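```bash
python3 -m creep '-1 -0.001 0.015 0 0 0 0;-1 -0.002 0.034 0 0 0 0;-1 -0.002 0.034 0 0 0 0;-1 -0.002 0.034 0 0 0 0;-1 -0.002 0.034 0 0 0 0'; python3 -m creep '-1 -0.002 0.034 0 0 0 0;-1 -0.002 0.034 0 0 0 0;-1 -0.001 0.034 0 0 0 0;-1 0 0.028 0 0 0 0.085;-1 0 0 0 0 0 0.085'; python3 -m creep '-1 0 0 0 0 0 0;-1 0 0 0 0 0 0;-1 0 0 0 0 0 0'
python3 w.py 568 15 60; python3 - <<'E'
from h import *
a=grab("top","pics/t4.png")["frame"][120:320,220:420,::-1];b=grab("scene","pics/s4.png")["frame"][130:330,250:450,::-1]
cv2.imwrite("pics/c4.png",np.hstack([cv2.resize(a,(400,400)),cv2.resize(b,(400,400))]))
E
```

```text
t: 5.25
tcp_pos: [508.4, -100.1, 100.4]
eef_rot: [-0.67, -3.066, -0.0]
force: [0.7, -1.0, -3.6]
width: 0.125
t: 5.67
tcp_pos: [569.3, 19.0, 100.4]
eef_rot: [-0.929, -3.0, -0.003]
force: [1.3, -0.6, -2.4]
width: 0.129
t: 5.92
tcp_pos: [566.5, 13.8, 100.9]
eef_rot: [-0.924, -3.0, 0.002]
force: [-0.1, 1.3, -2.5]
width: 0.132
tcp [566.5  13.8 100.9] jaw deg 55.74 F [-0.1  1.3 -2.5] w 0.132 world [  1.5   1.2 -40.9] TOOL [-0.0006  0.0019  0.0409] R [[-0.8265, 0.5629], [0.5629, 0.8265]] tilt [-2.9e-03 -1.0e-04 -1.0e+00] t 5.9167
```

View pics/c4.png

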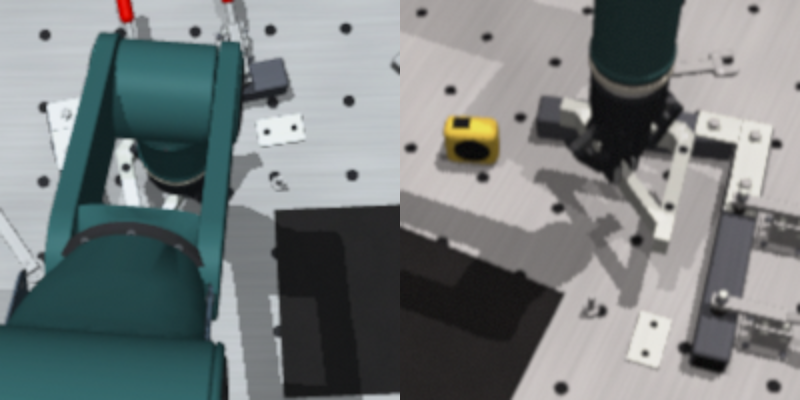

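```bash
python3 -m creep '-1 0 0.001 0.02 0 0 0;-1 0 0.001 0.025 0 0 0;-1 0 0 0.020 0 0 0;-1 0 0 0.012 0 0 0;-1 0 0 0 0 0 0';python3 -m creep '-1 0 0 0 0 0 0;-1 0 0 0 0 0 0'
python3 w.py 568 15 18; python3 - <<'E'
from h import *
a=grab("top","pics/t5.png")["frame"][120:320,220:420,::-1];b=grab("scene","pics/s5.png")["frame"][150:310,290:450,::-1]
cv2.imwrite("pics/c5.png",np.hstack([cv2.resize(a,(200,400)),cv2.resize(b,(600,600))[:400]]))
cv2.imwrite("pics/c5.png",cv2.resize(b,(600,600),interpolation=cv2.INTER_CUBIC))
E
```

```text
t: 6.43
tcp_pos: [566.7, 15.5, 22.7]
eef_rot: [-0.927, -2.996, 0.002]
force: [0.2, -0.5, -2.5]
width: 0.125
t: 6.6
tcp_pos: [569.7, 15.6, 26.0]
eef_rot: [0.928, 3.0, 0.0]
force: [-0.0, 0.2, -3.5]
width: 0.125
tcp [569.7  15.6  26. ] jaw deg 55.62 F [-0.   0.2 -3.5] w 0.125 world [-1.7 -0.6 -8. ] TOOL [ 0.0011 -0.0015  0.008 ] R [[-0.8253, 0.5647], [0.5647, 0.8253]] tilt [ 1.4e-03 -2.0e-04 -1.0e+00] t 6.6
```

View pics/c5.png

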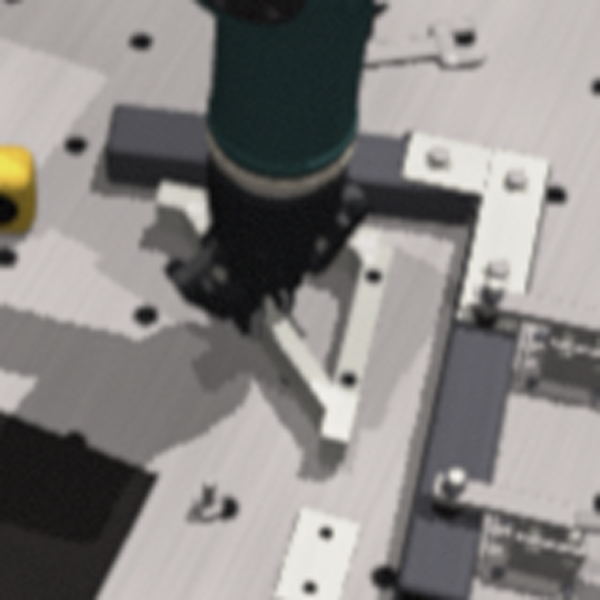

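```bash
python3 - <<'E'
from h import *
S=grab("scene");k=160/600
cp=lambda x,y:(290+x*k-.4,150+y*k-.4)
def m(p,q,sg,z):
    v,r,pts=edge(S,p,q,sg,half=3);w=wline(S,v,p,q,z);d=w[1]-w[0];print(w.round(1).tolist(),np.degrees(np.arctan2(d[1],d[0])).round(2)+90,r,len(pts),"rail-normal",(w@(R2(TH)@[1,0])).round(1))
z=arm.get_state()["tcp_pos"][2]+14.7
for h in (0,): m(cp(390,260),cp(352,430),-1,z); m(cp(389,260),cp(351,430),1,z)
m(cp(462,330),cp(410,520),-1,40)
m(cp(336,400),cp(285,325),-1,z)
E
```

```text
[[627.7, 76.7], [650.4, -42.8]] 10.780000000000001 0.25320744041548704 58 rail-normal [631.1 631.4]
[[623.8, 75.9], [646.1, -43.7]] 10.579999999999998 0.32836718019941474 23 rail-normal [627.1 627. ]
[[677.3, 48.0], [700.3, -81.3]] 10.079999999999998 0.19553403453219112 60 rail-normal [674.6 673.4]
[[632.1, -34.6], [585.2, -0.4]] 233.93 0.0558470361124316 60 rail-normal [615.  575.1]
```

```bash
python3 -m creep '-1 0 0 0.004 0 0 0;-1 0 0 0.004 0 0 0;-1 -0.004 0.009 0 0 0 0;-1 -0.004 0.009 0 0 0 0;-1 -0.004 0.009 0 0 0 0';python3 -m creep '-1 -0.003 0.008 0 0 0 0;-1 0 0 0 0 0 0;-1 0 0 0 0 0 0;-1 0 0 0 0 0 0'
cat > r.py <<'E'
from h import *
# square corner in rail frame (estimated), force in rail axes
s=arm.get_state();R=Ro.from_rotvec(s["eef_rot"]).as_matrix();j=np.arctan2(R[1,1],R[0,1])
th=np.radians(10.62);a=j-np.pi/4
o=s["tcp_pos"][:2]+1.7*R[:2,0]; c=o+R2(a)@[70,70]
F=R2(th).T@s["force"][:2]
print("corner rail",(R2(th).T@(c-[659.5,145.2])).round(2),"z",s["tcp_pos"][2].round(1),"dyaw deg",np.degrees(a-th).round(2),"F rail",F.round(1),"Fz",s["force"][2].round(1),"Tz",s["torque"].round(2),"w",round(s["width"],3),"t",s["t"])
E
python3 r.py
```

```text
t: 7.17
tcp_pos: [595.4, 32.1, 17.2]
eef_rot: [0.928, 3.001, 0.0]
force: [1.1, 1.2, -2.8]
width: 0.127
t: 7.5
tcp_pos: [600.7, 36.6, 17.0]
eef_rot: [-0.927, -3.001, 0.001]
force: [-0.0, 0.6, -2.6]
width: 0.126
corner rail [ -9.1  -24.63] z 17.0 dyaw deg 0.04 F rail [0.1 0.6] Fz -2.6 Tz [-0.02  0.06  0.04] w 0.126 t 7.5
```

```bash
python3 -m creep '-1 0.0014 0.0014 0 0 0 0;-1 0.0014 0.0014 0 0 0 0;-1 0.0014 0.0014 0 0 0 0;-1 0 0 0 0 0 0;-1 0 0 0 0 0 0';python3 r.py;  python3 -m creep '-1 0.0014 0.0014 0 0 0 0;-1 0.0014 0.0014 0 0 0 0;-1 0.0014 0.0014 0 0 0 0;-1 0 0 0 0 0 0;-1 0 0 0 0 0 0'; python3 r.py
```

```text
t: 7.92
tcp_pos: [599.8, 42.4, 17.2]
eef_rot: [-0.928, -3.001, 0.0]
force: [-0.1, -0.3, -2.8]
width: 0.128
corner rail [ -8.85 -18.84] z 17.2 dyaw deg 0.02 F rail [-0.2 -0.3] Fz -2.8 Tz [-0.09  0.02 -0.02] w 0.128 t 7.9167
t: 8.33
tcp_pos: [599.2, 47.9, 17.2]
eef_rot: [0.927, 3.001, -0.001]
force: [0.7, -2.2, -3.0]
width: 0.13
corner rail [ -8.5  -13.29] z 17.2 dyaw deg 0.05 F rail [ 0.3 -2.3] Fz -3.0 Tz [-0.51 -0.05  0.16] w 0.13 t 8.3333
```

```bash
python3 -m creep '-1 0.0014 0.0014 0 0 0 0;-1 0.0014 0.0014 0 0 0 0;-1 0 0 0 0 0 0';python3 r.py;  python3 -m creep '-1 0.0014 0.0014 0 0 0 0;-1 0.0014 0.0014 0 0 0 0;-1 0 0 0 0 0 0;-1 0 0 0 0 0 0'; python3 r.py
```

```text
t: 8.58
tcp_pos: [597.6, 52.1, 17.0]
eef_rot: [-0.927, -3.001, 0.001]
force: [0.3, -2.3, -2.6]
width: 0.126
corner rail [-9.27 -8.87] z 17.0 dyaw deg 0.04 F rail [-0.1 -2.3] Fz -2.6 Tz [-0.62  0.15  0.35] w 0.126 t 8.5833
t: 8.92
tcp_pos: [597.0, 56.2, 17.0]
eef_rot: [-0.928, -3.001, 0.0]
force: [-0.9, -3.0, -2.6]
width: 0.126
corner rail [-9.09 -4.76] z 17.0 dyaw deg 0.02 F rail [-1.4 -2.8] Fz -2.6 Tz [-0.52  0.22  0.33] w 0.126 t 8.9167
```

```bash
python3 -m creep '-1 -0.001 0.001 0 0 0 0;-1 -0.001 0.001 0 0 0 0;-1 -0.001 0.001 0 0 0 0;-1 0 0 0 0 0 0;-1 0 0 0 0 0 0';python3 r.py;  python3 -m creep '-1 -0.0007 0.0007 0 0 0 0;-1 -0.0007 0.0007 0 0 0 0;-1 0 0 0 0 0 0;-1 0 0 0 0 0 0'; python3 r.py
```

```text
t: 9.33
tcp_pos: [602.5, 56.9, 17.3]
eef_rot: [0.929, 3.0, 0.001]
force: [0.5, -1.3, -2.7]
width: 0.126
corner rail [-3.49 -5.07] z 17.3 dyaw deg -0.02 F rail [ 0.3 -1.4] Fz -2.7 Tz [-0.28 -0.08  0.02] w 0.126 t 9.3333
t: 9.67
tcp_pos: [603.8, 57.2, 17.2]
eef_rot: [0.928, 3.001, 0.0]
force: [0.4, -0.9, -2.9]
width: 0.128
corner rail [-2.17 -5.04] z 17.2 dyaw deg 0.0 F rail [ 0.2 -1. ] Fz -2.9 Tz [-0.1  -0.06  0.03] w 0.128 t 9.6667
```

```bash
for i in 1; do python3 -m creep '-1 -0.0004 0.0004 0 0 0 0;-1 -0.0004 0.0004 0 0 0 0;-1 0 0 0 0 0 0;-1 0 0 0 0 0 0'; python3 r.py;done; python3 -m creep '-1 -0.0004 0.0004 0 0 0 0;-1 -0.0004 0.0004 0 0 0 0;-1 0 0 0 0 0 0;-1 0 0 0 0 0 0'; python3 r.py
```

```text
t: 10.0
tcp_pos: [604.8, 57.3, 17.2]
eef_rot: [0.928, 3.001, 0.0]
force: [-0.3, -0.3, -2.6]
width: 0.122
corner rail [-1.2  -5.09] z 17.2 dyaw deg 0.01 F rail [-0.3 -0.3] Fz -2.6 Tz [-0.16 -0.04 -0.  ] w 0.122 t 10.0
t: 10.33
tcp_pos: [605.9, 57.5, 17.2]
eef_rot: [0.928, 3.001, 0.0]
force: [0.2, 0.1, -3.7]
width: 0.127
corner rail [-0.08 -5.13] z 17.2 dyaw deg 0.01 F rail [0.3 0.1] Fz -3.7 Tz [-0.07  0.06  0.02] w 0.127 t 10.3333
```

```bash
python3 -m creep '-1 -0.0004 0.0004 0 0 0 0;-1 -0.0003 0.0003 0 0 0 0;-1 0 0 0 0 0 0;-1 0 0 0 0 0 0'; python3 r.py; python3 -m creep '-1 -0.0004 0.0004 0 0 0 0;-1 -0.0003 0.0003 0 0 0 0;-1 0 0 0 0 0 0;-1 0 0 0 0 0 0'; python3 r.py
```

```text
t: 10.67
tcp_pos: [606.8, 57.6, 17.1]
eef_rot: [-0.928, -3.001, 0.0]
force: [0.2, 0.4, -2.3]
width: 0.128
corner rail [ 0.84 -5.15] z 17.1 dyaw deg 0.01 F rail [0.2 0.3] Fz -2.3 Tz [-0.03  0.06  0.04] w 0.128 t 10.6667
t: 11.0
tcp_pos: [607.0, 57.7, 17.0]
eef_rot: [-0.928, -3.0, 0.001]
force: [-2.7, -1.2, -1.5]
width: 0.125
corner rail [ 1.03 -5.06] z 17.0 dyaw deg 0.01 F rail [-2.9 -0.7] Fz -1.5 Tz [-0.14  0.37 -0.01] w 0.125 t 11.0
```

```bash
python3 -m creep '-1 0.0007 -0.0007 0 0 0 0;-1 0.0007 0.0007 0 0 0 0;-1 0.0007 0.0007 0 0 0 0;-1 0 0 0 0 0 0;-1 0 0 0 0 0 0'; python3 r.py; python3 -m creep '-1 0.0005 0.0005 0 0 0 0;-1 0.0005 0.0005 0 0 0 0;-1 0 0 0 0 0 0;-1 0 0 0 0 0 0'; python3 r.py
```

```text
t: 11.42
tcp_pos: [606.6, 58.8, 17.2]
eef_rot: [0.927, 3.001, -0.002]
force: [-0.7, -5.3, -3.0]
width: 0.125
corner rail [ 0.87 -3.89] z 17.2 dyaw deg 0.05 F rail [-1.7 -5.1] Fz -3.0 Tz [-0.83  0.1   0.08] w 0.125 t 11.4167
t: 11.75
tcp_pos: [606.2, 60.2, 17.2]
eef_rot: [0.927, 3.001, -0.002]
force: [-1.0, -5.2, -2.5]
width: 0.126
corner rail [ 0.72 -2.41] z 17.2 dyaw deg 0.05 F rail [-1.9 -4.9] Fz -2.5 Tz [-0.85  0.22  0.18] w 0.126 t 11.75
```

```bash
python3 -m creep '-1 0.0005 0.0004 0 0 0 0;-1 0.0004 0.0004 0 0 0 0;-1 0 0 0 0 0 0;-1 0 0 0 0 0 0'; python3 r.py; python3 -m creep '-1 0.0004 0.0004 0 0 0 0;-1 0.0004 0.0004 0 0 0 0;-1 0 0 0 0 0 0;-1 0 0 0 0 0 0'; python3 r.py
```

```text
t: 12.08
tcp_pos: [605.9, 61.4, 17.1]
eef_rot: [0.927, 3.001, -0.002]
force: [-1.0, -5.6, -1.9]
width: 0.126
corner rail [ 0.63 -1.2 ] z 17.1 dyaw deg 0.06 F rail [-2.  -5.3] Fz -1.9 Tz [-0.85  0.16  0.27] w 0.126 t 12.0833
t: 12.42
tcp_pos: [605.6, 62.5, 17.1]
eef_rot: [0.927, 3.002, -0.002]
force: [-1.6, -4.3, -3.2]
width: 0.132
corner rail [ 0.5  -0.03] z 17.1 dyaw deg 0.07 F rail [-2.4 -3.9] Fz -3.2 Tz [-0.82  0.28  0.24] w 0.132 t 12.4167
```

```bash
python3 - <<'E'
from h import *
a=grab("top","pics/t6.png")["frame"][140:290,220:380,::-1];b=grab("scene","pics/s6.png")["frame"][150:310,290:450,::-1]
cv2.imwrite("pics/c6.png",np.hstack([cv2.resize(a,(400,400),interpolation=cv2.INTER_CUBIC),cv2.resize(b,(400,400),interpolation=cv2.INTER_CUBIC)]))
E
```

```text
(no output)
```

View pics/c6.png

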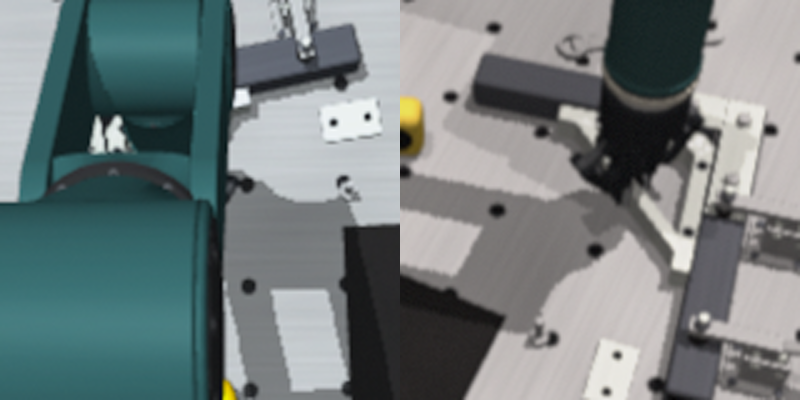

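```bash
cat > leg.py <<'E'
from h import *
S=grab("scene");cp=lambda x,y:(290+(x-400)*.4-.3,150+y*.4-.3)
for nm,p,q,sg,z in (("inner",cp(480,90),cp(553,104),1,40),("outer",cp(492,57),cp(598,75),-1,40),):
    v,r,pts=edge(S,p,q,sg,half=2.5);w=wline(S,v,p,q,z);d=w[1]-w[0]
    wr=(w-[658.5,142.9])@R2(np.radians(10.62))
    print(nm,np.degrees(np.arctan2(d[1],d[0])).round(2),"railxy",wr.round(1).tolist(),r.round(2),len(pts))
E
python3 leg.py
```

```text
inner 11.74 railxy [[-228.2, -2.7], [-156.3, -1.3]] 0.16 60
outer 11.96 railxy [[-228.1, 42.2], [-122.6, 44.7]] 0.14 17
```

```bash
python3 -m creep '-1 0.0004 0.0004 0 0 0 0;-1 0.0004 0.0004 0 0 0 0;-1 0 0 0 0 0 0;-1 0 0 0 0 0 0'; python3 r.py; python3 -m creep '-1 0.0003 0.0003 0 0 0 0;-1 0.0003 0.0003 0 0 0 0;-1 0 0 0 0 0 0;-1 0 0 0 0 0 0'; python3 r.py; python3 leg.py
```

```text
t: 12.9
tcp_pos: [605.5, 63.0, 17.1]
eef_rot: [0.926, 3.001, -0.003]
force: [-1.6, -8.0, -3.4]
width: 0.125
corner rail [0.44 0.45] z 17.1 dyaw deg 0.08 F rail [-3.  -7.6] Fz -3.4 Tz [-1.23  0.21  0.26] w 0.125 t 12.9
t: 13.23
tcp_pos: [605.5, 63.0, 17.1]
eef_rot: [0.926, 3.001, -0.005]
force: [-0.1, -10.3, -2.8]
width: 0.122
corner rail [0.41 0.49] z 17.1 dyaw deg 0.1 F rail [ -2.  -10.1] Fz -2.8 Tz [-1.82  0.23  0.27] w 0.122 t 13.2333
inner 11.99 railxy [[-228.2, -2.7], [-156.4, -0.9]] 0.17 60
outer 12.51 railxy [[-228.0, 41.5], [-122.7, 44.9]] 0.12 17
```

```bash
python3 - <<'E'
from h import *
S=grab("scene","pics/s7.png")
b=S["frame"][185:265,380:440,::-1];cv2.imwrite("pics/c7.png",cv2.resize(b,(450,600),interpolation=cv2.INTER_CUBIC))
b=S["frame"][160:240,310:390,::-1];cv2.imwrite("pics/c7b.png",cv2.resize(b,(600,600),interpolation=cv2.INTER_CUBIC))
E
```

```text
(no output)
```

View pics/c7.png

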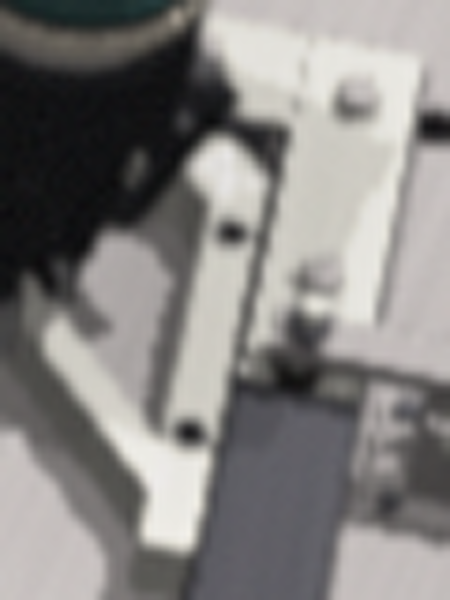

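View pics/c7b.png

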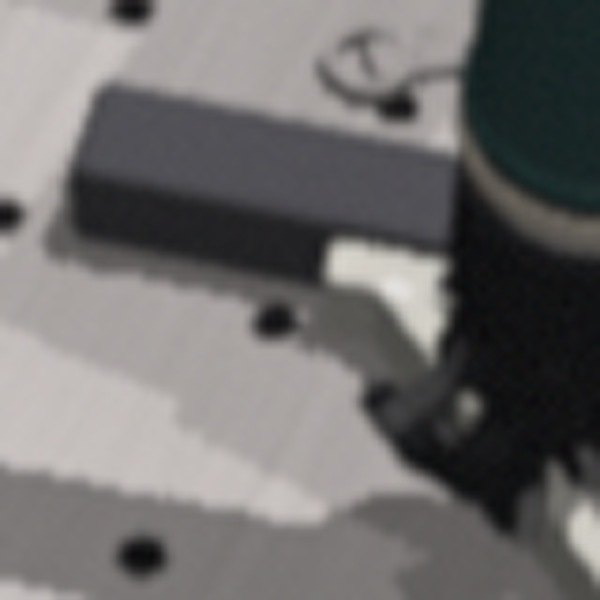

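```bash
cat > sq.py <<'E'
from h import *
S=grab("scene");cp=lambda x,y:(380+x/7.5-.4,185+y/7.5-.4)
z=arm.get_state()["tcp_pos"][2]+14.7
def m(nm,p,q,sg,z,half=2.5):
    v,r,pts=edge(S,p,q,sg,half=half);w=wline(S,v,p,q,z);d=w[1]-w[0];print(nm,(np.degrees(np.arctan2(d[1],d[0]))+90).round(2),"rail-x",(w@(R2(np.radians(10.62))@[1,0])-673.6).round(1),r.round(2),len(pts))
m("sq x70",cp(263,205),cp(212,520),-1,z)
m("sq x70 end",cp(240,350),cp(212,520),-1,z)
m("rail",cp(226,420),(396.5,304),-1,40)
m("inner edge of arm",cp(200,230),cp(165,420),+1,z,1.5)
E
python3 sq.py;python3 leg.py
```

```text
sq x70 11.16 rail-x [0.1 1.2] 0.19 60
sq x70 end 11.68 rail-x [0.6 1.7] 0.21 60
rail 10.16 rail-x [ 1.  -0.3] 0.27 58
inner edge of arm 10.82 rail-x [-15.  -14.8] 0.18 60
inner 11.93 railxy [[-228.2, -2.5], [-156.4, -0.9]] 0.14 60
outer 12.51 railxy [[-228.0, 41.5], [-122.7, 44.9]] 0.12 17
```

```bash
python3 -m creep '-1 -0.0005 -0.0005 0 0 0 0;-1 0 0 0 0 0 0.010;-1 0 0 0 0 0 0;-1 0 0 0 0 0 0'; python3 r.py; python3 -m creep '-1 -0.0004 0.0004 0 0 0 0;-1 -0.0004 0.0004 0 0 0 0;-1 0 0 0 0 0 0;-1 0 0 0 0 0 0'; python3 r.py;python3 sq.py;python3 leg.py
```

```text
t: 13.77
tcp_pos: [605.0, 63.1, 17.1]
eef_rot: [-0.941, -2.997, 0.004]
force: [-1.1, -7.3, -2.5]
width: 0.129
corner rail [0.7  0.02] z 17.1 dyaw deg -0.46 F rail [-2.4 -7. ] Fz -2.5 Tz [-1.22  0.33  0.41] w 0.129 t 13.7667
t: 14.1
tcp_pos: [605.5, 63.2, 16.9]
eef_rot: [-0.94, -2.996, 0.005]
force: [-3.4, -8.6, -1.3]
width: 0.128
corner rail [1.16 0.04] z 16.9 dyaw deg -0.46 F rail [-4.9 -7.8] Fz -1.3 Tz [-1.36  0.52  0.46] w 0.128 t 14.1
sq x70 11.29 rail-x [0.1 1.5] 0.2 60
sq x70 end 11.58 rail-x [0.6 1.6] 0.19 60
rail 10.19 rail-x [ 0.8 -0.4] 0.26 58
inner edge of arm 10.77 rail-x [-14.9 -14.7] 0.18 60
inner 12.12 railxy [[-228.2, -2.6], [-156.4, -0.7]] 0.19 60
outer 12.54 railxy [[-228.0, 41.4], [-122.7, 44.9]] 0.06 13
```

```bash
python3 - <<'E'
from h import *
S=grab("scene");S0=dict(S);S0["frame"]=cv2.imread("pics/scene0.png")[:,:,::-1].copy()
sf=lambda x,y:(300+x/5-.4,170+y/4-.4)
def m(nm,C,p,q,sg,z=40,half=2.5):
    v,r,pts=edge(C,p,q,sg,half=half);w=wline(C,v,p,q,z);d=w[1]-w[0];print(nm,np.degrees(np.arctan2(d[1],d[0])).round(2),w.round(1).tolist(),r.round(2),len(pts))
m("init inner end",S0,sf(110,75),sf(250,90),1)
m("init inner mid",S0,sf(250,90),sf(480,115),1)
m("init outer end",S0,sf(115,33),sf(300,49),-1)
m("init outer",S0,sf(115,33),sf(480,66),-1)
cp=lambda x,y:(310+x/7.5-.4,160+y/7.5-.4)
m("now inner",S,cp(85,180),cp(320,230),1,half=2)
m("now outer",S,cp(115,88),cp(440,152),-1,half=2)
for C,n in((S0,"0"),(S,"now")):
    m("rail in "+n,C,(409.5,243),(397,302),-1)
    m("plate outer end "+n,C,(435.5,193),(430.5,220),-1,44)
E
```

```text
init inner end 17.64 [[442.1, 79.0], [506.3, 99.4]] 0.24 60
init inner mid 17.38 [[506.4, 98.9], [610.6, 131.5]] 0.17 60Traceback (most recent call last):
  File "<stdin>", line 8, in <module>
  File "<stdin>", line 5, in m
  File "h.py", line 25, in edge
    pts=np.array(pts);v=cv2.fitLine(pts.astype(np.float32),cv2.DIST_HUBER,0,.01,.01).ravel()
                        ~~~~~~~~~~~^^^^^^^^^^^^^^^^^^^^^^^^^^^^^^^^^^^^^^^^^^^^^^^^^
cv2.error: OpenCV(4.12.0) /io/opencv/modules/imgproc/src/linefit.cpp:618: error: (-215:Assertion failed) npoints2 >= 0 || npoints3 >= 0 in function 'fitLine'
```

```bash
cat > ang.py <<'E'
from h import *
S=grab("scene");S0=dict(S);S0["frame"]=cv2.imread("pics/scene0.png")[:,:,::-1].copy()
sf=lambda x,y:(300+x/5-.4,170+y/4-.4)
def m(nm,C,p,q,sg,z=40,half=2.5):
    v,r,pts=edge(C,p,q,sg,half=half);w=wline(C,v,p,q,z);d=w[1]-w[0];print(nm,np.degrees(np.arctan2(d[1],d[0])).round(2),w.round(1).tolist(),r.round(2),len(pts))
m("init inner end",S0,sf(110,75),sf(250,90),1)
m("init outer end",S0,sf(115,33),sf(300,49),1)
m("init outer",S0,sf(115,33),sf(480,66),1)
cp=lambda x,y:(310+x/7.5-.4,160+y/7.5-.4)
m("now inner",S,cp(85,180),cp(310,230),1,half=2)
m("now outer",S,cp(115,88),cp(440,152),1,half=2)
for C,n in((S0,"0"),(S,"now")):
    m("rail in "+n,C,(409.5,243),(397,302),-1)
m("rail outer 0",S0,sf(638,280),sf(585,545),1)
E
python3 ang.py
```

```text
init inner end 17.64 [[442.1, 79.0], [506.3, 99.4]] 0.24 60
init outer end 17.37 [[427.8, 115.1], [513.9, 142.0]] 0.16 60
init outer 17.27 [[427.8, 114.9], [596.7, 167.4]] 0.19 60
now inner 10.85 [[431.2, 100.3], [504.3, 114.3]] 0.23 60
now outer 10.69 [[423.5, 137.6], [530.0, 157.7]] 0.21 60
rail in 0 -79.31 [[679.3, 32.2], [706.6, -112.6]] 0.18 60
rail in now -79.83 [[680.2, 32.4], [706.2, -112.6]] 0.28 60
rail outer 0 -79.31 [[716.8, 58.8], [747.3, -102.7]] 0.25 58
```

```bash
python3 -m creep '-1 -0.0004 0.0004 0 0 0 -0.005;-1 -0.0004 0.0004 0 0 0 0;-1 0 0 0 0 0 0;-1 0 0 0 0 0 0'; python3 r.py;python3 -m creep '-1 0.0001 0.0005 0 0 0 0;-1 0 0.0003 0 0 0 0;-1 0 0 0 0 0 0;-1 0 0 0 0 0 0';python3 r.py; python3 ang.py | grep now;  python3 sq.py
```

```text
t: 14.63
tcp_pos: [605.8, 63.3, 16.8]
eef_rot: [-0.933, -2.997, 0.005]
force: [-3.7, -10.1, 0.1]
width: 0.133
corner rail [1.21 0.36] z 16.8 dyaw deg -0.2 F rail [-5.5 -9.2] Fz 0.1 Tz [-1.53  0.71  0.16] w 0.133 t 14.6333
t: 14.97
tcp_pos: [605.8, 63.3, 16.8]
eef_rot: [-0.932, -2.997, 0.007]
force: [-5.5, -11.5, -0.3]
width: 0.123
corner rail [1.19 0.38] z 16.8 dyaw deg -0.18 F rail [ -7.5 -10.3] Fz -0.3 Tz [-1.88  0.87  0.2 ] w 0.123 t 14.9667
now inner 10.56 [[431.1, 100.5], [504.4, 114.2]] 0.21 60
now outer 10.74 [[423.6, 137.6], [530.0, 157.8]] 0.22 60
rail in now -79.85 [[680.3, 32.4], [706.2, -112.6]] 0.26 60
sq x70 10.98 rail-x [0.6 1.3] 0.19 60
sq x70 end 11.57 rail-x [0.7 1.8] 0.18 60
rail 10.14 rail-x [ 0.9 -0.4] 0.26 58
inner edge of arm 10.75 rail-x [-14.7 -14.5] 0.19 60
```

```bash
python3 -m creep '-1 -0.0005 0.0004 0 0 0 0;-1 -0.0004 0.0003 0 0 0 0;-1 0 0 0 0 0 0;-1 0 0 0 0 0 0;-1 0 0 0 0 0 0'; python3 r.py;python3 -m creep '-1 0 0 0 0 0 0;-1 0 0 0 0 0 0;-1 0 0 0 0 0 0;-1 0 0 0 0 0 0;-1 0 0 0 0 0 0';python3 r.py
```

```text
t: 15.48
tcp_pos: [605.9, 63.3, 16.8]
eef_rot: [-0.932, -2.995, 0.008]
force: [-7.9, -12.5, 2.4]
width: 0.128
corner rail [1.22 0.39] z 16.8 dyaw deg -0.18 F rail [-10.  -10.8] Fz 2.4 Tz [-1.91  1.19  0.2 ] w 0.128 t 15.4833
t: 15.9
tcp_pos: [605.9, 63.3, 16.8]
eef_rot: [-0.932, -2.995, 0.008]
force: [-8.0, -12.6, 2.7]
width: 0.126
corner rail [1.23 0.4 ] z 16.8 dyaw deg -0.18 F rail [-10.2 -10.9] Fz 2.7 Tz [-1.95  1.13  0.27] w 0.126 t 15.9
```

```bash
python3 ang.py | grep now;  python3 sq.py; python3 - <<'E'
from h import *
S=grab("scene","pics/s8.png")
b=S["frame"][155:275,310:450,::-1];cv2.imwrite("pics/c8.png",cv2.resize(b,(700,600),interpolation=cv2.INTER_CUBIC))
E
```

```text
now inner 10.28 [[431.0, 100.8], [504.4, 114.1]] 0.21 60
now outer 10.5 [[423.5, 137.7], [530.1, 157.5]] 0.22 60
rail in now -79.91 [[680.3, 32.4], [706.1, -112.6]] 0.27 60
sq x70 11.15 rail-x [0.3 1.4] 0.21 60
sq x70 end 11.57 rail-x [0.8 1.8] 0.18 60
rail 10.18 rail-x [ 0.9 -0.3] 0.28 58
inner edge of arm 11.03 rail-x [-14.9 -14.4] 0.19 60
```

View pics/c8.png

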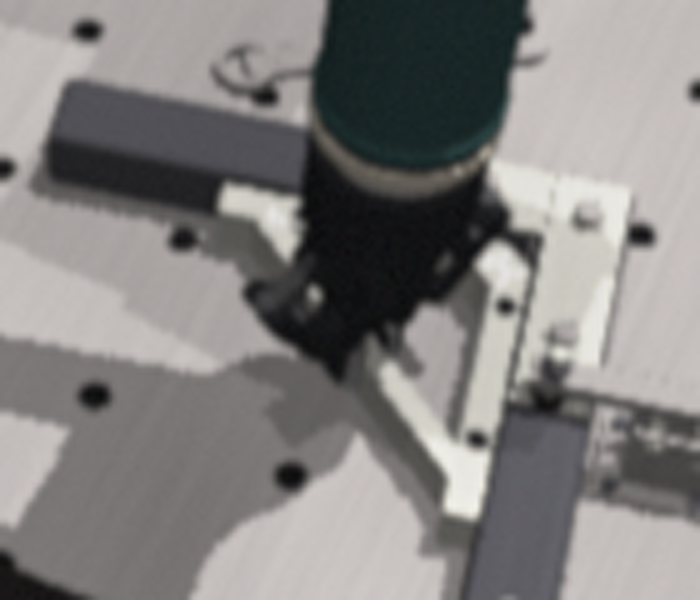

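```bash
python3 - <<'E'
from h import *
S=grab("scene");cp=lambda x,y:(310+x/5-.4,155+y/5-.4)
z=16.8+14.7
for nm,p,q,sg,h,zz in (("x70",cp(525,275),cp(487,510),-1,1.6,z),("inner x54",cp(484,300),cp(462,420),1,1.6,z),("railtop",cp(508,420),cp(470,598),-1,1.8,40),("brace in",cp(395,360),cp(448,440),-1,1.5,z),("brace out",cp(368,368),cp(443,480),1,1.5,z)):
    v,r,pts=edge(S,p,q,sg,half=h); w=cast(S,pts,zz)@R2(np.radians(10.62))-np.array([658.5,142.9])@R2(np.radians(10.62))
    print(nm); print(w[::6].round(1).tolist()); e=wline(S,v,p,q,zz); d=e[1]-e[0]; print(np.degrees(np.arctan2(d[1],d[0])))
E
```

```text
x70
[[-0.1, -14.0], [1.4, -27.8], [0.3, -41.6], [0.2, -55.2], [-0.8, -68.7], [0.9, -81.8], [1.0, -94.9], [1.0, -107.8], [1.1, -120.5], [1.2, -133.1]]
-79.07509756324005
inner x54
[[-17.0, -33.1], [-14.7, -40.0], [-14.0, -47.0], [-14.9, -54.0], [-14.3, -60.8], [-15.0, -67.7], [-14.3, -74.5], [-13.7, -81.3], [-14.6, -88.0], [-15.0, -94.8]]
-78.60321181032793
railtop
[[2.1, -100.3], [1.5, -110.1], [1.3, -119.8], [2.3, -129.4], [1.7, -139.0], [1.2, -148.4], [1.2, -157.8], [1.4, -171.6], [1.2, -180.8], [1.6, -189.8]]
-79.9068125254615
brace in
[[-50.6, -77.5], [-46.3, -79.9], [-43.7, -84.3], [-40.3, -87.8], [-37.3, -91.7], [-33.5, -94.5], [-30.4, -98.3], [-25.7, -100.0], [-22.7, -103.8], [-20.4, -108.4]]
-33.89893443093385
brace out
[[-61.2, -84.5], [-55.7, -88.4], [-51.7, -94.3], [-47.2, -99.4], [-41.9, -103.5], [-37.6, -108.7], [-33.6, -114.3], [-28.4, -118.3], [-23.9, -123.2], [-18.8, -127.1]]
-35.66756605791539
```

```bash
python3 -m creep '-1 0 0 0 0 0 -0.003;-1 0 0 0 0 0 0;-1 0 0 0 0 0 0;-1 0 0 0 0 0 0;-1 0 0 0 0 0 0'; python3 r.py; python3 ang.py | grep now
python3 -m creep '-1 0 -0.001 0 0 0 0;-1 0 -0.001 0 0 0 0;-1 0 -0.0015 0 0 0 0;-1 0 -0.002 0 0 0 0;-1 0 -0.003 0 0 0 0'; python3 r.py
```

```text
t: 16.52
tcp_pos: [605.9, 63.3, 16.8]
eef_rot: [-0.928, -2.996, 0.008]
force: [-8.5, -12.7, 3.0]
width: 0.128
corner rail [1.03 0.58] z 16.8 dyaw deg -0.03 F rail [-10.7 -10.9] Fz 3.0 Tz [-1.96  1.12  0.08] w 0.128 t 16.5167
now inner 10.79 [[431.1, 100.4], [504.3, 114.4]] 0.2 60
now outer 10.5 [[423.5, 137.8], [530.1, 157.5]] 0.23 60
rail in now -79.94 [[680.4, 32.4], [706.1, -112.6]] 0.27 60
t: 16.98
tcp_pos: [605.3, 59.0, 17.4]
eef_rot: [0.931, 2.999, 0.001]
force: [0.2, -0.7, -1.7]
width: 0.125
corner rail [-0.25 -3.67] z 17.4 dyaw deg -0.1 F rail [ 0.1 -0.7] Fz -1.7 Tz [-0.04  0.06 -0.02] w 0.125 t 16.9833
```

```bash
python3 -m creep '-1 -0.002 -0.006 0 0 0 0;-1 -0.002 -0.012 0 0 0 0;-1 0 -0.015 0 0 0 0;-1 0 -0.015 0 0 0 0;-1 0 -0.010 0 0 0 0'; python3 -m creep '-1 0 0 -0.01 0 0 0;-1 0 0 -0.03 0 0 0;-1 0 0 -0.03 0 0 0;-1 0 0 -0.02 0 0 0;-1 0 0 0 0 0 0'; python3 w.py 438.6 -235.8 100; python3 - <<'E'
from h import *
S=grab("scene","pics/s9.png")
b=S["frame"][155:275,310:450,::-1];cv2.imwrite("pics/c9.png",cv2.resize(b,(700,600),interpolation=cv2.INTER_CUBIC))
E
```

```text
t: 17.4
tcp_pos: [572.7, 6.7, 17.0]
eef_rot: [-0.932, -2.999, 0.001]
force: [-0.3, -0.1, -3.3]
width: 0.129
t: 17.82
tcp_pos: [578.3, 8.2, 112.3]
eef_rot: [0.929, 2.992, 0.003]
force: [0.5, 0.3, -3.1]
width: 0.127
tcp [578.3   8.2 112.3] jaw deg 55.49 F [ 0.5  0.3 -3.1] w 0.127 world [-139.7 -244.   -12.3] TOOL [-0.023  -0.2802  0.0113] R [[-0.824, 0.5665], [0.5665, 0.8241]] tilt [ 9.1e-03 -8.0e-04 -1.0e+00] t 17.8167
```

View pics/c9.png

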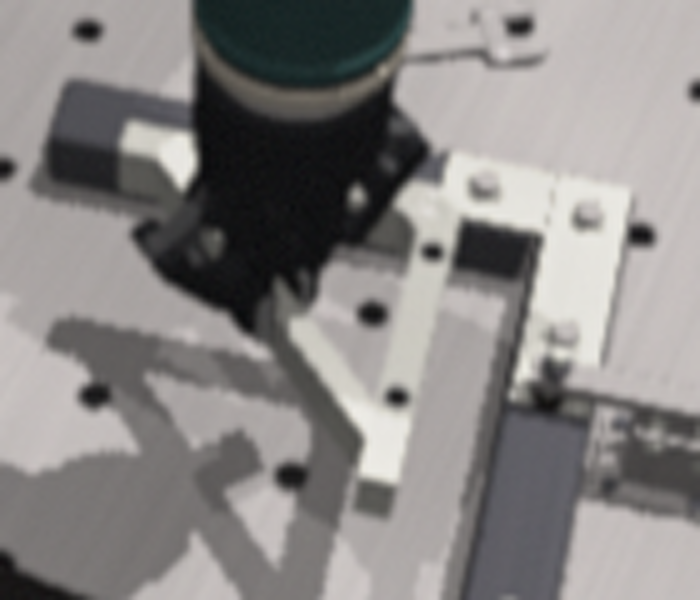

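```bash
python3 -m creep '-1 -0.001 -0.015 0 0 0 0;-1 -0.003 -0.034 0 0 0 0;-1 -0.003 -0.034 0 0 0 0;-1 -0.003 -0.034 0 0 0 0;-1 -0.003 -0.034 0 0 0 0'; python3 -m creep '-1 -0.003 -0.034 0 0 0 0;-1 -0.003 -0.034 0 0 0 0;-1 -0.003 -0.034 0 0 0 0;-1 -0.001 -0.025 0 0 0 0;-1 0 0 0 0 0 0';python3 -m creep '-1 0 0 0 0 0 0;-1 0 0 0 0 0 0'; python3 w.py 438.6 -235.8 50; python3 - <<'E'
from h import *
S=grab("scene","pics/s10.png");T=grab("top","pics/t10.png")
b=S["frame"][160:320,310:450,::-1];a=T["frame"][140:285,230:380,::-1]
cv2.imwrite("pics/c10.png",np.hstack([cv2.resize(a,(400,400),interpolation=cv2.INTER_CUBIC),cv2.resize(b,(400,400),interpolation=cv2.INTER_CUBIC)]))
E
python3 ang.py
```

```text
t: 18.28
tcp_pos: [497.3, -124.0, 105.6]
eef_rot: [-0.929, -2.998, 0.0]
force: [0.2, -0.6, -2.7]
width: 0.129
t: 18.7
tcp_pos: [432.8, -236.7, 105.8]
eef_rot: [-0.935, -2.996, 0.002]
force: [0.4, -0.2, -3.3]
width: 0.126
t: 18.87
tcp_pos: [435.3, -233.0, 106.2]
eef_rot: [-0.932, -2.998, -0.002]
force: [0.5, 0.6, -4.4]
width: 0.125
tcp [ 435.3 -233.   106.2] jaw deg 55.46 F [ 0.5  0.6 -4.4] w 0.125 world [  3.3  -2.8 -56.2] TOOL [-0.0045 -0.0005  0.0562] R [[-0.8237, 0.567], [0.567, 0.8237]] tilt [-0.0018  0.0016 -1.    ] t 18.8667
init inner end 17.64 [[442.1, 79.0], [506.3, 99.4]] 0.24 60
init outer end 17.37 [[427.8, 115.1], [513.9, 142.0]] 0.16 60
init outer 17.27 [[427.8, 114.9], [596.7, 167.4]] 0.19 60
now inner 10.8 [[431.2, 100.3], [504.3, 114.3]] 0.21 60
now outer 10.82 [[423.6, 137.5], [530.0, 157.9]] 0.23 60
rail in 0 -79.31 [[679.3, 32.2], [706.6, -112.6]] 0.18 60
rail in now -79.31 [[679.3, 32.2], [706.6, -112.6]] 0.18 60
rail outer 0 -79.31 [[716.8, 58.8], [747.3, -102.7]] 0.25 58
```

View pics/c10.png

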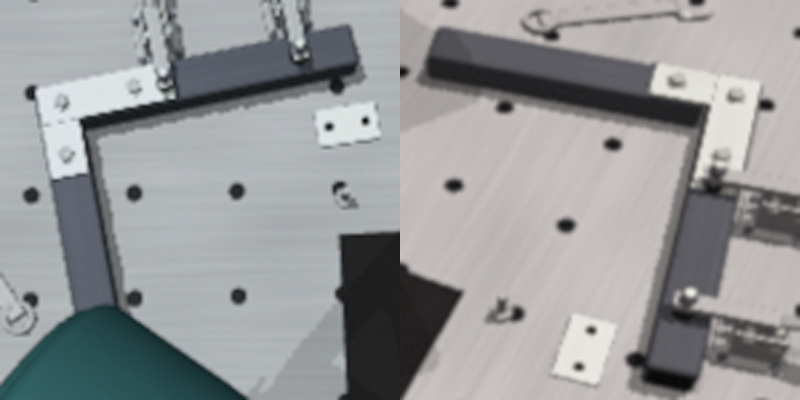

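```bash
cat > full.py <<'E'
from h import *
S=grab("scene");T=grab("top")
sp=lambda x,y:(310+(x-400)*.35-.3,160+y*.4-.3); tp=lambda x,y:(230+x*.375-.3,140+y*.3625-.3)
def m(nm,C,p,q,sg,h=2,z=40,o=0):
    v,r,pts=edge(C,p,q,sg,half=h);w=wline(C,v,p,q,z);d=w[1]-w[0];print(nm,(np.degrees(np.arctan2(d[1],d[0]))+o).round(2),r.round(2),len(pts))
m("S leg in",S,sp(435,76),sp(640,110),1);m("S leg out",S,sp(442,28),sp(640,64),1)
m("S rail in",S,sp(688,200),sp(652,335),-1,o=90);m("S rail out",S,sp(735,205),sp(700,365),1,o=90)
m("T leg in",T,tp(92,180),tp(115,295),-1,o=180);m("T leg out",T,tp(54,190),tp(76,300),1,o=180)
m("T rail in",T,tp(180,98),tp(350,66),1,o=90);m("T rail out",T,tp(250,48),tp(340,28),1,o=90)
E
python3 full.py
```

```text
Traceback (most recent call last):
  File "full.py", line 6, in <module>
    m("S leg in",S,sp(435,76),sp(640,110),1);m("S leg out",S,sp(442,28),sp(640,64),1)
    ~^^^^^^^^^^^^^^^^^^^^^^^^^^^^^^^^^^^^^^^
  File "full.py", line 5, in m
    v,r,pts=edge(C,p,q,sg,half=h);w=wline(C,v,p,q,z);d=w[1]-w[0];print(nm,(np.degrees(np.arctan2(d[1],d[0]))+o).round(2),r.round(2),len(pts))
            ~~~~^^^^^^^^^^^^^^^^^
  File "h.py", line 25, in edge
    pts=np.array(pts);v=cv2.fitLine(pts.astype(np.float32),cv2.DIST_HUBER,0,.01,.01).ravel()
                        ~~~~~~~~~~~^^^^^^^^^^^^^^^^^^^^^^^^^^^^^^^^^^^^^^^^^^^^^^^^^
cv2.error: OpenCV(4.12.0) /io/opencv/modules/imgproc/src/linefit.cpp:618: error: (-215:Assertion failed) npoints2 >= 0 || npoints3 >= 0 in function 'fitLine'
```

```bash
sed -i 's/sp(435,76),sp(640,110),1)/sp(435,67),sp(640,97),1,3)/; s/sp(442,28),sp(640,64),1)/sp(442,28),sp(640,64),1,3)/' full.py; sed -i 's/,h=2,/,h=3,/' full.py; python3 full.py
```

```text
S leg in 11.5 0.2 60
S leg out 10.7 0.2 60
S rail in 10.66 0.24 60
S rail out 10.65 0.28 58
T leg in 10.78 0.22 60
T leg out 15.77 0.0 2
T rail in 10.55 0.24 60
T rail out 9.85 0.57 59
```

```bash
python3 - <<'E'
from h import *
S=grab("scene")
g=cv2.cvtColor(S["frame"],cv2.COLOR_RGB2GRAY).astype(float)
a=np.radians(10.62);O=np.array([658.5,142.9])
for y0,sg in ((0,1),(40,1)):
    P0=O+R2(a)@[-195,y0];P1=O+R2(a)@[-75,y0]
    p,q=proj(S,[[*P0,40],[*P1,40]])
    for h in (1.5,2.5,4):
        v,r,pts=edge(S,p,q,sg,half=h);w=(cast(S,pts,40)-O)@R2(a)
        k=np.polyfit(w[:,0],w[:,1],1);print(y0,h,"lean deg",np.degrees(k[0]).round(2),"y@-30",np.polyval(k,-30).round(2),"pts",w[::8,1].round(1))
E
```

```text
0 1.5 lean deg -0.2 y@-30 -0.13 pts [-0.6  1.5 -1.2  0.3  0.3 -0.3  1.8 -0.9]
0 2.5 lean deg -0.2 y@-30 -0.13 pts [-0.6  1.5 -1.2  0.3  0.3 -0.3  1.8 -0.9]
0 4 lean deg -0.2 y@-30 -0.13 pts [-0.6  1.5 -1.2  0.3  0.3 -0.3  1.8 -0.9]
40 1.5 lean deg -0.05 y@-30 38.06 pts [39.1 39.1 37.5 37.5 38.2 38.8 38.8 39.4]
40 2.5 lean deg -0.13 y@-30 38.12 pts [39.1 39.1 37.5 37.5 38.2 38.8 38.8 39.4]
40 4 lean deg -0.13 y@-30 38.12 pts [39.1 39.1 37.5 37.5 38.2 38.8 38.8 39.4]
```

The leg now measures square to about 0.2°, so the square can go back on the mat.

```bash
python3 -m creep '-1 -0.003 0 0.02 0 0 0;-1 -0.001 0 0.025 0 0 0;-1 0 0 0.02 0 0 0;-1 0 0 0.012 0 0 0;-1 0 0 0 0 0 0';python3 -m creep '-1 0 0 0 0 0 0;-1 0 0 0 0 0 0;-1 0 0 0.003 0 0 0;-1 0 0 0 0 0 0'; python3 w.py 438.6 -235.8 18.3
```

```text
t: 19.68
tcp_pos: [438.3, -234.6, 28.0]
eef_rot: [-0.929, -2.997, -0.002]
force: [-0.3, 0.3, -2.5]
width: 0.129
t: 20.02
tcp_pos: [440.2, -236.2, 27.8]
eef_rot: [0.93, 2.999, -0.001]
force: [-1.0, 0.3, -2.4]
width: 0.127
tcp [ 440.2 -236.2   27.8] jaw deg 55.53 F [-1.   0.3 -2.4] w 0.127 world [-1.6  0.4 -9.5] TOOL [ 0.0016 -0.0006  0.0095] R [[-0.8244, 0.566], [0.566, 0.8244]] tilt [ 0.0013 -0.0011 -1.    ] t 20.0167
```

```bash
python3 -m creep '-1 0 0 0.004 0 0 0;-1 0 0 0.003 0 0 0;-1 0 0 0 0 0 0;-1 0 0 0 0 0 0';python3 -m creep '-1 0 0 0.001 0 0 0;-1 0 0 0.001 0 0 0;-1 0 0 0 0 0 0;-1 0 0 0 0 0 0'; python3 w.py 438.6 -235.8 18.3
```

```text
t: 20.35
tcp_pos: [439.4, -235.7, 20.0]
eef_rot: [-0.931, -3.0, -0.0]
force: [-0.4, 0.6, -3.0]
width: 0.122
t: 20.68
tcp_pos: [439.7, -235.9, 18.3]
eef_rot: [0.931, 3.0, -0.0]
force: [-0.4, 0.5, 0.0]
width: 0.125
tcp [ 439.7 -235.9   18.3] jaw deg 55.52 F [-0.4  0.5  0. ] w 0.125 world [-1.1  0.1 -0. ] TOOL [ 0.001  -0.0005  0.    ] R [[-0.8243, 0.5661], [0.5661, 0.8243]] tilt [ 2.e-04 -3.e-04 -1.e+00] t 20.6833
```

```bash
python3 -m creep '-1 0 0 0.0004 0 0 0;0.2 0 0 0 0 0 0;0.2 0 0 0 0 0 0;0.2 0 0 0 0 0 0;0.2 0 0 0 0 0 0';python3 -m creep '0.2 0 0 0 0 0 0;0.2 0 0 0 0 0 0;0.2 0 0 -0.01 0 0 0;0.2 0 0 -0.025 0 0 0;0.2 0 0 -0.03 0 0 0'; python3 -m creep '0.2 0 0 -0.04 0 0 0;0.2 0 0 -0.04 0 0 0;0.2 0 0 -0.04 0 0 0;0.2 0 0 -0.03 0 0 0;0.2 0 0 0 0 0 0'; python3 w.py 300 250 239
```

```text
t: 21.1
tcp_pos: [439.8, -235.9, 17.8]
eef_rot: [0.931, 3.0, -0.0]
force: [0.9, -0.3, 0.2]
width: 0.6
t: 21.52
tcp_pos: [438.3, -234.9, 82.6]
eef_rot: [-0.93, -2.997, -0.002]
force: [1.8, -0.2, 0.5]
width: 0.6
t: 21.93
tcp_pos: [442.9, -238.1, 240.1]
eef_rot: [0.927, 2.989, -0.006]
force: [0.7, -0.0, 0.8]
width: 0.601
tcp [ 442.9 -238.1  240.1] jaw deg 55.53 F [ 0.7 -0.   0.8] w 0.601 world [-142.9  488.1   -1.1] TOOL [ 0.394   0.3215 -0.0039] R [[-0.8244, 0.566], [0.5659, 0.8244]] tilt [ 0.0101 -0.0074 -0.9999] t 21.9333
```

```bash
for i in 1; do python3 -m creep '0.2 0.015 0.02 0 0 0 0;0.2 0.022 0.031 0 0 0 0;0.2 0.022 0.031 0 0 0 0;0.2 0.022 0.031 0 0 0 0;0.2 0.022 0.031 0 0 0 0'; done; python3 -m creep '0.2 0.022 0.031 0 0 0 0;0.2 0.022 0.031 0 0 0 0;0.2 0.022 0.031 0 0 0 0;0.2 0.022 0.031 0 0 0 0;0.2 0.022 0.031 0 0 0 0';  python3 -m creep '0.2 0.022 0.031 0 0 0 0;0.2 0.022 0.031 0 0 0 0;0.2 0.022 0.031 0 0 0 0;0.2 0.015 0.02 0 0 0 0;0.2 0 0 0 0 0 0'; python3 -m creep '0.2 0 0 0 0 0 0;0.2 0 0 0 0 0 0;0.2 0 0 0 0 0 0'; python3 - <<'E'
from h import *
grab("scene","pics/s11.png");grab("top","pics/t11.png")
E
```

```text
t: 22.35
tcp_pos: [435.4, -57.2, 232.9]
eef_rot: [-0.933, -3.0, -0.0]
force: [1.5, 0.6, 0.0]
width: 0.597
t: 22.77
tcp_pos: [432.5, 133.0, 233.0]
eef_rot: [0.931, 3.0, -0.0]
force: [0.2, -0.7, -0.4]
width: 0.601
t: 23.18
tcp_pos: [430.1, 274.6, 232.9]
eef_rot: [-0.926, -3.002, -0.004]
force: [0.3, -0.1, -0.6]
width: 0.596
t: 23.43
tcp_pos: [430.3, 269.0, 232.6]
eef_rot: [-0.932, -3.0, 0.002]
force: [-0.6, -0.5, 0.3]
width: 0.603
```

View pics/s11.png

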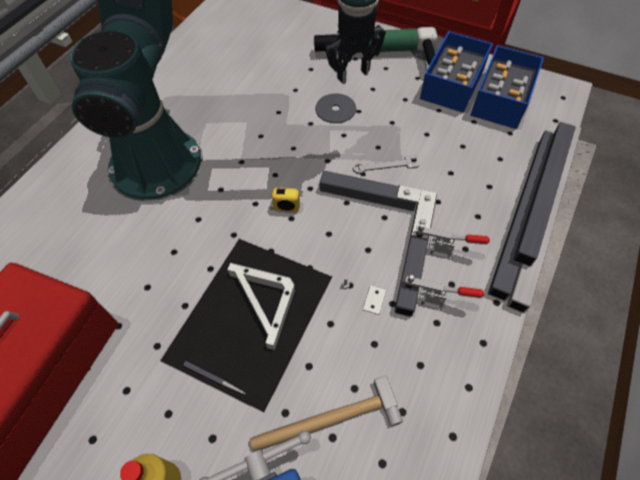

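View pics/t11.png

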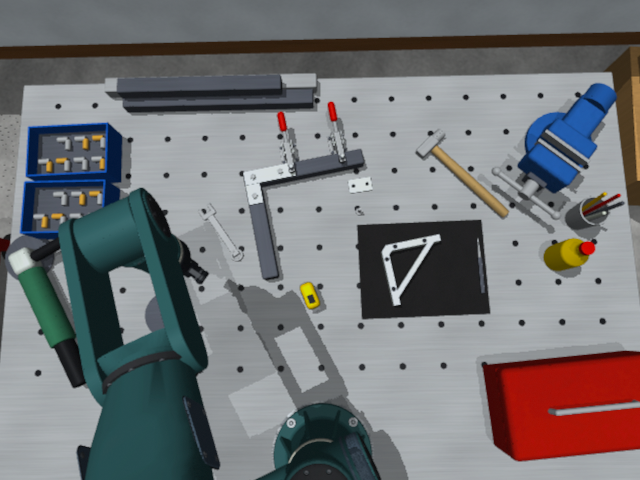

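Both views are clear. The square lies flat on the mat, with its corner at about (385,248) in the top view. The leg runs square to the rail from (260,185) to (270,278), and the bystanders look unmoved. I'll do one last full-length check of the leg in both views.

```bash
python3 - <<'E'
from h import *
for n,O in (("scene",np.array([658.5,142.9])),("top",np.array([660.5,147.6]))):
    C=grab(n);a=np.radians(10.62)
    for nm,A,B in (("leg in",[-200,0],[-75,0]),("leg out",[-200,40],[-75,40]),("rail in",[0,-100],[0,-255])):
        p,q=proj(C,[[*(O+R2(a)@A),40],[*(O+R2(a)@B),40]])
        for sg in(1,-1):
            try:
                v,r,pts=edge(C,p,q,sg,half=2.5);w=(cast(C,pts,40)-O)@R2(a)
                if len(pts)<40: continue
                i=0 if "leg" in nm else 1
                k=np.polyfit(w[:,i],w[:,1-i],1);print(n,nm,sg,"deg",(np.degrees(k[0])*(1 if i==0 else -1)).round(2),"off",w[:,1-i].mean().round(2),len(pts),r.round(2))
            except cv2.error: pass
# square's origin from brace ends on the top face, both cameras vs mat
    old=cv2.imread(f"pics/{'scene' if n=='scene' else 'top'}0.png")
    g=cv2.cvtColor(C["frame"],cv2.COLOR_RGB2GRAY); m=(g>140).astype(np.uint8)
    x0,x1,y0,y1=(362,470,225,312) if n=="top" else (215,310,255,355)
    mm=np.zeros_like(m);mm[y0:y1,x0:x1]=m[y0:y1,x0:x1]
    c=max(cv2.findContours(mm,0,1)[0],key=cv2.contourArea).reshape(-1,2);h=cv2.minAreaRect(c);w=cast(C,c,33)
    rr=(w)@R2(a);print("max rail-x,y of sq",rr.max(0), "origin est",R2(a)@(rr.max(0)-70))
print(arm.get_state()["t"])
E
```

```text
scene leg in 1 deg 0.16 off 0.22 60 0.23
scene leg out 1 deg -0.06 off 38.47 60 0.2
scene rail in 1 deg -0.07 off 4.68 55 0.15
scene rail in -1 deg 0.96 off -0.47 60 0.23
max rail-x,y of sq [ 457.66252396 -242.30417126] origin est [ 438.5782079  -235.51068643]
top leg in 1 deg 0.07 off -0.64 60 0.22
top leg in -1 deg -0.25 off -5.44 60 0.18
top leg out 1 deg 0.12 off 36.82 60 0.28
top rail in 1 deg -0.27 off 0.1 60 0.25
top rail in -1 deg 1.67 off -5.29 51 0.08
max rail-x,y of sq [ 458.30384981 -242.14181796] origin est [ 439.17862772 -235.23292127]
23.6333
```

```bash
python3 -c "
from workcell import arm
print(arm.sign_off())"
```

```text
the job is handed in; nothing more can be done
None
```

The job is handed in at about 23.6 s. The square pressed the leg out to square in the corner and is back flat on the mat. `arm.sign_off()` gives no verdict, so these are my own checks:

- **Pressing:** The wrist read about 10–11 N towards each face, held for over 1 s. Both faces were hard stops, and the highest wrist reading I saw towards either was about 11 N. These are wrist readings, not the contact forces that are judged.
- **Leg:** In both cameras the leg's edges now lie within about 0.2° of the rail direction. The limit is 0.69°, and the leg started about 6.6° in.
- **Square:** It lies released about 26 mm from the mat's centre. I saw no bystander move, by eye only, and the arm is clear.

**Readings that disagreed:**
- While the square was pressed in, some short-edge camera fits put it and the leg 0.5–1.5° off the rail.
- The leg part came from badly placed fit windows; better-placed fits on the leg agreed to about 0.3°.
- For the square, point-by-point positions along its edge looked flush within about 1 mm of noise, though its fitted angle stayed about 0.3° to 0.6° off.
- In the last check, two rail-edge fits were off by 1–1.7°. I put these down to locking onto a neighbouring edge.

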